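Tip the nutmegs into the mortar and put the mug away under the shelf

ROBOT

A 6-joint arm with a two-finger parallel gripper is mounted at the origin on the work surface. World frame = base frame: x ahead of the robot, y to its left, z up, the work surface at z = 0. Lengths are in m, angles in rad, forces in N, time in s.
With the tool pointing down it reaches from about 0.35 to 0.725 m from the base axis. Payload 4.3 kg.
Tool frame: the origin (TCP) lies on the centre line of the jaws, within the pads' length; the fingertips stand ahead of it and the grasp point (between the pads) is the TCP (arm.tip_reach is the z of the fingertips in the tool frame, in m); z points along the fingers, y is the line along which they close (so a half turn about z gives the same grasp; the last joint's range is limited). The gripper opens to 85 mm and grips with 20 to 120 N. Pads are 22 mm wide; open, the fingers measure 114 mm over their backs; the gripper's body (76 mm by 85 mm) begins 54 mm behind the grasp point. The pads swing forward as they close: fully open they stand 13 mm farther back than shut.
Start: joints at [1.104, 0.377, 0.081, 1.274, 0, 1.46], TCP at [0.201, 0.539, 0.25] pointing down, gripper open.
Joint ranges: [-2.72, 2.72], [-0.84, 1.66], [-1.02, 1.22], [-1.77, 2.12], [-1.37, 1.28], [-3.14, 3.14]. Speed limits (rad/s): [2.57, 2.57, 3.14, 3.14, 3.14, 3.14].

INTERFACE

Orientations are given as a unit quaternion [w, x, y, z].
In Python, from cell import arm gives the robot as it stands.
- The arm moves only by the shell command python3 -m crank 'ROWS' [FORCE]. ROWS is JSON, a list of rows, each an object with "rotation": the turn, a rotation vector about the world's x, y, z scaled (see below), a list of three; "delta_pos": the shift along the world's x, y, z scaled (see below), a list of three; "claw": the finger opening in mm, from 0 to 85.4. In form: [{"rotation": [ax, ay, az], "delta_pos": [x, y, z], "claw": claw}, ...]. A call has 1 to 10 rows; each row shifts and turns the commanded pose from where the row before left it; what a row does not reach is not made up. The controller multiplies each number of a shift by 0.2 m and each number of a turn by 180 degrees. A row lasts 1/12 s, in which the tool goes at most 41.7 mm and 7.16 degrees, less where a joint would pass 70% of its speed; a pose out of reach is approached as far as the arm can. A call with a number of a shift or a turn outside -1 to 1 is refused whole. A call with a gripper value outside its range is refused whole. The fingers move at their own pace and stop on an object; FORCE is the grip in N (left out, the last holds). Time passes only in rows, so rows that do not move let the fingers close. It gives the time, the measured TCP pose, the force, the opening and the grip force at its end, in the units of the state.
- arm.sense(): the state, without advancing time (a new reading comes with each control period).
- arm.camera(name): name is "scene" or "top" or "wrist"; returns a dict with "frame" (384x512x3 uint8, red, green, blue), "vertical_fov" (degrees; the focal length in pixels is half the picture's height over the tangent of half this angle, whatever the lens; pixels are square), "cx", "cy" (the principal point, pixels), "origin" and "orientation" of the camera in the world. Camera axes: x right, y down, z forward; pixel columns grow to the right and rows downward; lengths in m; the calibration is good to about 2 mm. A picture is of the moment at which its call begins. There is no depth.
- arm.sign_off(): hands the job in; it is judged then, once.
The state is a dict: "time_s": time; "joints": joint angles; "joint_velocities": joint speeds; "tau": joint torques, N m; "position": TCP position; "tcp_rot": TCP orientation; "contact_force": force on the tool from outside, world axes, zero at the start; "torque": the same for the moment, N m; "gripper_width": finger opening in m; "grip_force": force on a finger pad.
Only numpy, scipy, OpenCV 4.12 (cv2) and the standard library are available. Lean on these libraries where they do the work, as an engineer would, in place of code of your own. Each camera call takes 0.05 s, during which the arm holds its last target. There are 200 camera calls.

TASK

Tip the four nutmegs out of the white mug into the black granite mortar. Stand the mug upright on the worktop in front of the floating oak shelf and let go of it, then take it again and move it in under the middle of the shelf, between the two glass jars, until its body is fully under the board, upright, with its handle pointing out past the front edge. Do not disturb the jars or the other things standing about.

Things in the scene. Friction and masses are not known exactly. Their poses are not given: they have to be found in the camera images.
- mug: White mug, 0.24 kg, at the start on the trivet, four nutmegs loose inside. 75 mm high; outside diameter 58 mm at the foot, 61 at 25 mm up, 68 at the rim; wall 4, floor 6 mm. Origin: centre of underside, z to the mouth, handle at -x: an upright loop of 9 mm bar in the x-z plane, out to x = -66 mm, 14 to 64 mm up, to be pinched across y. It first points roughly at the robot
- mug_mouth (a point): Centre of the mug's mouth, 75 mm above its underside; axes as the mug's
- mug_handle (a point): Point in the mug's handle loop at x = -60 mm, 40 mm above the mug's underside; axes as the mug's
- nutmeg1: A whole brown nutmeg, an egg shape 18 mm across and 22 mm long, 10 g; origin at its centre. It starts inside the mug
- nutmeg2: A whole brown nutmeg, an egg shape 18 mm across and 22 mm long, 10 g; origin at its centre. It starts inside the mug
- nutmeg3: A whole brown nutmeg, an egg shape 18 mm across and 22 mm long, 10 g; origin at its centre. It starts inside the mug
- nutmeg4: A whole brown nutmeg, an egg shape 18 mm across and 22 mm long, 10 g; origin at its centre. It starts inside the mug
- mortar: Polished black granite mortar, immovable. Origin: centre of its underside, on the worktop, z up. 100 mm high, outside diameter 150 mm at the rim, 112 at the foot; two small lugs reach 85 mm out on its +y and -y sides, 71 to 89 mm up. Mouth 120 mm across, hollow 70 mm deep, about 94 mm across at its floor
- trivet: Grey silicone trivet, 130 x 130 mm, 6 mm thick, lying fixed on the worktop with the mug on it; origin: centre of its underside. The trivet and the mortar may be on either side, left or right
- shelf: Floating oak shelf, fixed: board 500 mm long (y), 150 deep (x), 24 thick, underside 100 mm above the worktop, open in front, on two steel blades at the back (x = 140, y = +-210 mm). Origin: on the worktop below the middle of its front edge; +x leads in under the board, z up. A hand holding the mug around its body does not fit under it
- jar_left: left (+y side) of the parking place: a small glass jar, 58 mm across and 80 mm high with its bamboo lid, standing on the worktop under the shelf's front edge, showing a little in front; leave alone. Origin: centre of its underside
- jar_right: right (-y side) of the parking place: a small glass jar, 58 mm across and 80 mm high with its bamboo lid, standing on the worktop under the shelf's front edge, showing a little in front; leave alone. Origin: centre of its underside
- vase: White ceramic vase, 76 mm across, 135 mm high, standing on top of the shelf board near its back; origin: centre of its underside; leave alone
- pestle: Black granite pestle, 150 mm long, 40 mm thick, lying along y on top of the shelf board; origin: middle of its underside; leave alone
- dish: Small blue ceramic bowl, 84 mm across, 30 mm high, far left on the worktop; origin: centre of its underside; leave alone
- garlic: Garlic bulb, 48 mm across, 55 mm high, far right on the worktop; origin: centre of its underside; leave alone
- spoon: Wooden spoon, 190 mm long, lying along x far right on the worktop; leave alone
There are look-alikes about, which are no part of the job. Of the things like the mortar, leave any that is pink; of the rest the smaller one is meant.

How it is judged:
By the outcome, as a careful person would: the job done as asked, in the order asked, and still so for the second after the job is handed in, with the robot touching nothing.
It also fails if it takes over 64 s, if anything falls off the work surface, if the arm or the gripper's body presses on something with over 40 N, if the wrist force passes 120 N, or if a joint passes its speed limit or range.

## Working session

There is one attempt and no reset: what is moved stays moved. The work goes in short steps, Python scripts to look and compute and a shell command to move; the robot and the scene stay as the last step left them, time stands still between calls to the robot, and variables do not carry over. Pictures are saved under pics/ and viewed, at most 10 in all, crops included, and the job is handed in when it is done.

```bash
ls; mkdir -p pics; cat > h.py <<'E'
import numpy as np,cv2
from cell import arm
from scipy.spatial.transform import Rotation as R
def rot(q): return R.from_quat([q[1],q[2],q[3],q[0]]).as_matrix()
def cam(n):
    c=arm.camera(n); f=c["frame"]; c["f"]=f.shape[0]/2/np.tan(np.radians(c["vertical_fov"])/2); c["R"]=rot(c["orientation"]); return c
def ray(c,u,v):
    d=c["R"]@np.array([(u-c["cx"])/c["f"],(v-c["cy"])/c["f"],1]); return np.array(c["origin"]),d
def onz(c,u,v,z):
    o,d=ray(c,u,v); return o+d*(z-o[2])/d[2]
def proj(c,p):
    q=c["R"].T@(np.array(p)-c["origin"]); return q[:2]/q[2]*c["f"]+[c["cx"],c["cy"]]
def save(c,name): cv2.imwrite("pics/"+name,c["frame"][:,:,::-1])
E
python3 - <<'E'
from h import *
import pickle
cs={n:cam(n) for n in("scene","top","wrist")}
pickle.dump(cs,open("c0.pkl","wb"))
for n,c in cs.items(): print(n,c["origin"],c["f"],c["cx"],c["cy"],c["R"][:,2])
im=np.hstack([cs["scene"]["frame"],cs["top"]["frame"]])
cv2.imwrite("pics/s0.png",cs["scene"]["frame"][:,:,::-1]);cv2.imwrite("pics/t0.png",cs["top"]["frame"][:,:,::-1])
print(arm.sense(),arm.tip_reach)
E
```

```text
pics
scene [ 0.27465956 -1.15632519  1.23633006] 466.0058468113812 251.09012253433883 192.19913674579453 [ 0.14576569  0.70994694 -0.68900487]
top [0.35529716 0.02508723 1.36266091] 375.66142624934673 268.5292236781901 189.8418357352072 [ 0.10769982 -0.00146766 -0.99418237]
wrist [0.13718008 0.56158516 0.37376486] 274.03055229844693 259.09569207358976 193.2483891316655 [ 0.24942399 -0.09463364 -0.96375938]
{'time_s': 0.15, 'joints': array([1.10368475e+00, 3.77912963e-01, 7.99400221e-02, 1.27441153e+00,
       6.03202980e-06, 1.46049828e+00]), 'joint_velocities': array([-9.19924263e-05, -2.13238770e-03,  3.87647452e-03,  2.41161562e-04,
       -5.59789777e-04, -7.88515991e-04]), 'tau': array([ 1.36187515e-03, -4.64035285e+01,  2.70169973e+01,  1.39011446e-02,
       -7.06049286e-05, -7.40461815e-06]), 'position': array([0.20061889, 0.53836097, 0.24956819]), 'tcp_rot': array([-2.28971499e-04,  1.77461800e-01,  9.84127369e-01, -7.60347268e-04]), 'contact_force': array([-0.06578947, -0.22702061,  0.49901461]), 'torque': array([ 0.01658828,  0.01479989, -0.01454617]), 'grip_force': 0.0, 'gripper_width': 0.08529227045688795} 0.019
```

View pics/t0.png

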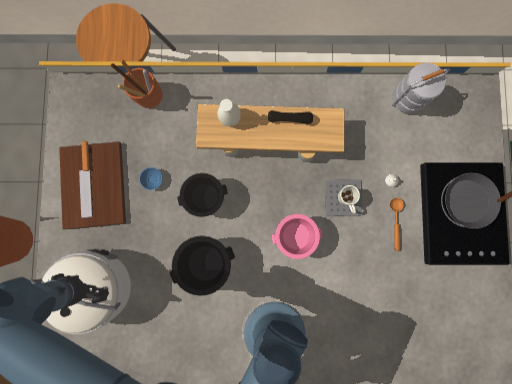

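View pics/s0.png

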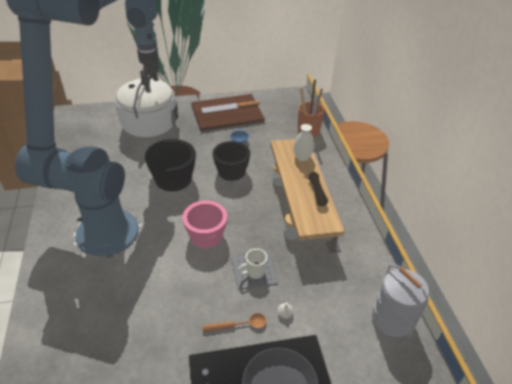

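Candidates for the mortar in the top view: the small black one at (203,195), the large black one at (202,265) and the pink one at (297,236). I choose (203,195), the smaller of the non-pink ones. The mug at (348,196) on the trivet is the only mug in view, and its handle points down-right. The scene view agrees. Next are a close crop and measurements.

```bash
python3 - <<'E'
from h import *
import pickle
cs=pickle.load(open("c0.pkl","rb"));c=cs["top"];f=c["frame"]
cv2.imwrite("pics/crop1.png",cv2.resize(f[95:225,175:375,::-1],(800,520),interpolation=cv2.INTER_CUBIC))
hsv=cv2.cvtColor(f,cv2.COLOR_RGB2HSV)
def comps(m,name,box):
    u0,u1,v0,v1=box; k=np.zeros_like(m); k[v0:v1,u0:u1]=m[v0:v1,u0:u1]
    cn,_=cv2.findContours(k,cv2.RETR_EXTERNAL,cv2.CHAIN_APPROX_NONE)
    for q in sorted(cn,key=cv2.contourArea)[::-1][:2]:
        if len(q)>5: print(name,cv2.contourArea(q),cv2.boundingRect(q),cv2.fitEllipse(q),cv2.minAreaRect(q))
    return cn
dark=((hsv[...,2]<60)*255).astype(np.uint8)
comps(dark,"mortar",(165,245,165,225)); comps(dark,"big",(160,245,226,310))
wood=((hsv[...,1]>90)&(hsv[...,0]>8)&(hsv[...,0]<25)*1).astype(np.uint8)*255
comps(wood,"shelf",(185,360,95,165))
white=((hsv[...,2]>175)&(hsv[...,1]<40)).astype(np.uint8)*255
comps(white,"mug",(325,370,178,220))
for z,u,v in((.124,197,151),(.124,344,151),(.1,203,195),(.08,348,194)): print(u,v,onz(c,u,v,z))
E
```

```text
mortar 1470.5 (178, 174, 50, 43) ((201.7382049560547, 194.61566162109375), (40.899105072021484, 46.379940032958984), 76.94795989990234) ((201.34613037109375, 194.7307586669922), (42.98926544189453, 42.98926544189453), 33.6900634765625)
big 2729.0 (170, 236, 65, 59) ((201.38182067871094, 265.1495361328125), (56.20584487915039, 62.46572494506836), 62.391605377197266) ((200.79998779296875, 265.3999938964844), (58.13776779174805, 59.03219223022461), 26.56505012512207)
shelf 5974.0 (196, 104, 149, 55) ((274.6473388671875, 128.94674682617188), (50.077632904052734, 179.44705200195312), 91.51685333251953) ((270.18853759765625, 131.2784423828125), (148.0835418701172, 51.249202728271484), 1.7357046604156494)
mug 328.0 (338, 185, 22, 28) ((349.04998779296875, 196.6068115234375), (19.581771850585938, 25.589792251586914), 165.55502319335938) ((351.0063781738281, 197.15972900390625), (24.644176483154297, 20.461450576782227), 42.709388732910156)
197 151 [0.61988833 0.26339643 0.124     ]
344 151 [ 0.62119563 -0.22967069  0.124     ]
203 195 [0.4740257  0.24433066 0.1       ]
348 194 [ 0.48056889 -0.24954503  0.08      ]
```

View pics/crop1.png

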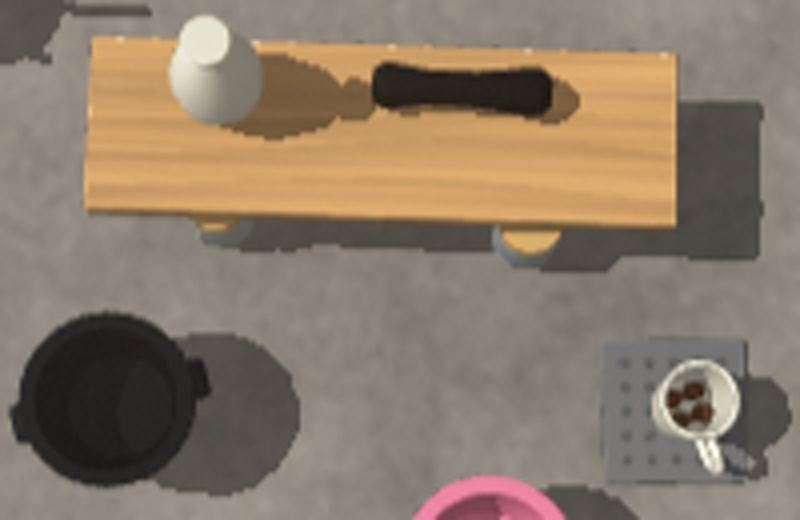

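The crop shows a mug with four brown nutmegs at crop (690,403), handle at (712,468) pointing towards the robot. The small black mortar is at (108,400), with jar lids showing at (225,225) and (530,240) below the shelf front. The mug and mortar choice stands.

```bash
python3 - <<'E'
from h import *
import pickle
print([a for a in dir(arm) if a[0]!='_'])
cs=pickle.load(open("c0.pkl","rb"));c=cs["top"]
p=lambda x,y:(175+x/4-.4,95+y/4-.4)
P=lambda n,x,y,z:print(n,onz(c,*p(x,y),z).round(4))
P("rimL",652,403,.081);P("rimR",740,398,.081);P("rimT",697,360,.081);P("rimB",693,440,.081)
P("handle end top",714,471,.065)
P("mortar L",20,400,.1);P("mortar R",197,400,.1);P("mortar T",108,312,.1);P("mortar B",105,487,.1)
for q in((91,38),(678,54),(676,222),(85,207)): P("shelf",*q,.124)
P("jarL lid",225,230,.08);P("jarL l",200,230,.08);P("jarL r",250,230,.08);P("jarR l",494,240,.08);P("jarR r",560,240,.08);P("jarR bottomfront",525,268,.0);P("jarL bottomfront",222,246,.0);P("jarR lidfront",530,253,.08);P("jarL lidfront",218,233,.08)
P("trivet",602,340,.006);P("trivet",746,340,.006);P("trivet",744,483,.006)
w=cs["wrist"];s=arm.sense();T=rot(s["tcp_rot"]);print("cam in tool",T.T@(w["origin"]-s["position"]),T.T@w["R"])
s=cs["scene"]; f=s["frame"]; cv2.imwrite("pics/crop2.png",cv2.resize(np.hstack([f[235:295,225:285],f[205:245,275:345].repeat(1,0)[:40] if 0 else f[190:250,265:345]])[:,:,::-1],None,fx=5,fy=5,interpolation=cv2.INTER_CUBIC))
E
```

```text
['Unreachable', 'camera', 'sense', 'sign_off', 'tip_reach']
rimL [ 0.4757 -0.2136  0.081 ]
rimR [ 0.4802 -0.2891  0.081 ]
rimT [ 0.5129 -0.2529  0.081 ]
rimB [ 0.4441 -0.2481  0.081 ]
handle end top [ 0.4184 -0.2691  0.065 ]
mortar L [0.4752 0.3233 0.1   ]
mortar R [0.4756 0.174  0.1   ]
mortar T [0.5504 0.2507 0.1   ]
mortar B [0.4021 0.25   0.1   ]
shelf [0.7821 0.2659 0.124 ]
shelf [ 0.7695 -0.2329  0.124 ]
shelf [ 0.6243 -0.2284  0.124 ]
shelf [0.6358 0.2676 0.124 ]
jarL lid [0.6257 0.1543 0.08  ]
jarL l [0.6257 0.176  0.08  ]
jarL r [0.6258 0.1326 0.08  ]
jarR l [ 0.6175 -0.0791  0.08  ]
jarR r [ 0.6177 -0.1364  0.08  ]
jarR bottomfront [ 0.6078 -0.114   0.    ]
jarL bottomfront [0.6276 0.1649 0.    ]
jarR lidfront [ 0.6061 -0.1103  0.08  ]
jarL lidfront [0.6231 0.1603 0.08  ]
trivet [ 0.5403 -0.183   0.006 ]
trivet [ 0.5406 -0.3142  0.006 ]
trivet [ 0.4105 -0.3093  0.006 ]
cam in tool [ 0.06757753 -0.00059311 -0.12418367] [[ 1.82505494e-04 -9.63712366e-01 -2.66942770e-01]
 [ 9.99999980e-01  1.97998827e-04 -3.11243771e-05]
 [ 8.28493026e-05 -2.66942759e-01  9.63712383e-01]]
```

View pics/crop2.png

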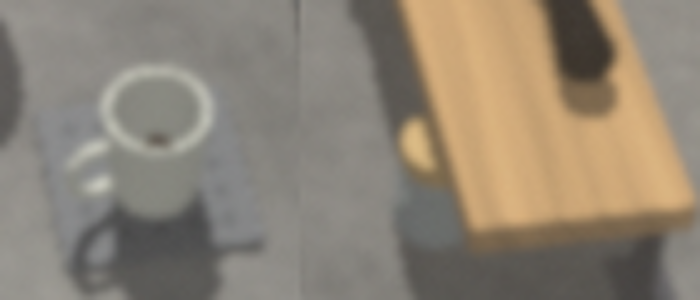

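```bash
cat >> h.py <<'E'
def tool(psi,al,phi=0):
    "tool matrix: azimuth psi, pitch down al, roll phi about tool z (deg)"
    p,a=np.radians([psi,al]); z=np.array([np.cos(a)*np.cos(p),np.cos(a)*np.sin(p),-np.sin(a)]); y=np.array([-np.sin(p),np.cos(p),0])
    return np.c_[np.cross(y,z),y,z]@R.from_euler("z",phi,degrees=True).as_matrix()
def plan(pos,T,n):
    s=arm.sense(); rv=R.from_matrix(T@rot(s["tcp_rot"]).T).as_rotvec()
    d=np.array(pos)-s["position"]
    print("rows",n,"delta_pos",(d/.2/n).round(4).tolist(),"rotation",(rv/np.pi/n).round(5).tolist(),"mm",round(1000*np.linalg.norm(d)/n,1),"deg",round(np.degrees(np.linalg.norm(rv))/n,2))
def st():
    s=arm.sense();T=rot(s["tcp_rot"]);z=T[:,2];print("t",round(s["time_s"],2),"p",s["position"].round(4),"az",np.degrees(np.arctan2(z[1],z[0])).round(1),"al",np.degrees(np.arcsin(-z[2])).round(1),"y",T[:,1].round(3),"j",s["joints"].round(2),"F",np.round(s["contact_force"],1),"w",round(s["gripper_width"],4),s["grip_force"]);return s
E
python3 - <<'E'
from h import *
import pickle
plan((.32,-.30,.30),tool(17,30),20)
# cross-check mug centre by two views
cs=pickle.load(open("c0.pkl","rb"));A=[];b=[]
for n,u,v in(("top",348.9,194.2),("scene",256,256.6)):
    o,d=ray(cs[n],u,v);d/=np.linalg.norm(d);M=np.eye(3)-np.outer(d,d);A.append(M);b.append(M@o)
print(np.linalg.lstsq(np.vstack(A),np.hstack(b),rcond=None)[0])
print(onz(cs["scene"],256,256.6,.081))
E
A='{"rotation":[0,0,0],"delta_pos":[0.125,-0.12,0.025],"claw":60}'
python3 -m crank '[{"rotation":[0,0,0],"delta_pos":[0.125,-0.12,0.025],"claw":60},{"rotation":[0,0,0],"delta_pos":[0.125,-0.12,0.025],"claw":60},{"rotation":[0,0,0],"delta_pos":[0.125,-0.12,0.025],"claw":60},{"rotation":[0,0,0],"delta_pos":[0.125,-0.12,0.025],"claw":60},{"rotation":[0,0,0],"delta_pos":[0.125,-0.12,0.025],"claw":60},{"rotation":[0,0,0],"delta_pos":[0.125,-0.12,0.025],"claw":60},{"rotation":[0,0,0],"delta_pos":[0.125,-0.12,0.025],"claw":60},{"rotation":[0,0,0],"delta_pos":[0.125,-0.12,0.025],"claw":60},{"rotation":[0,0,0],"delta_pos":[0.125,-0.12,0.025],"claw":60},{"rotation":[0,0,0],"delta_pos":[0.125,-0.12,0.025],"claw":60}]'
python3 -c "from h import *;st();plan((.32,-.30,.30),tool(17,30),20)"
```

```text
rows 20 delta_pos [0.0298, -0.2096, 0.0126] rotation [-0.00049, -0.01694, 0.00943] mm 42.4 deg 3.49
[ 0.48104588 -0.2535023   0.07631664]
[ 0.48101791 -0.25714139  0.081     ]
time_s: 0.98
position: [0.4517, 0.2973, 0.3004]
tcp_rot: [-0.0, 0.177, 0.984, -0.0]
contact_force: [1.3, 1.0, 0.3]
gripper_width: 0.0598
grip_force: 0.0
t 0.98 p [0.4517 0.2973 0.3004] az -172.7 al 90.0 y [ 0.349  0.937 -0.   ] j [0.46 0.3  0.1  1.37 0.   0.82] F [1.3 1.  0.3] w 0.0598 0.0
rows 20 delta_pos [-0.0329, -0.1493, -0.0001] rotation [-0.00051, -0.01694, 0.00942] mm 30.6 deg 3.49
```

```bash

python3 -m crank '[{"rotation":[-0.0005,-0.017,0.0094],"delta_pos":[0.014,-0.149,0],"claw":60},{"rotation":[-0.0005,-0.017,0.0094],"delta_pos":[0.014,-0.149,0],"claw":60},{"rotation":[-0.0005,-0.017,0.0094],"delta_pos":[0.014,-0.149,0],"claw":60},{"rotation":[-0.0005,-0.017,0.0094],"delta_pos":[0.014,-0.149,0],"claw":60},{"rotation":[-0.0005,-0.017,0.0094],"delta_pos":[0.014,-0.149,0],"claw":60},{"rotation":[-0.0005,-0.017,0.0094],"delta_pos":[0.014,-0.149,0],"claw":60},{"rotation":[-0.0005,-0.017,0.0094],"delta_pos":[0.014,-0.149,0],"claw":60},{"rotation":[-0.0005,-0.017,0.0094],"delta_pos":[0.014,-0.149,0],"claw":60},{"rotation":[-0.0005,-0.017,0.0094],"delta_pos":[0.014,-0.149,0],"claw":60},{"rotation":[-0.0005,-0.017,0.0094],"delta_pos":[0.014,-0.149,0],"claw":60}]' && python3 -m crank '[{"rotation":[-0.0005,-0.017,0.0094],"delta_pos":[-0.08,-0.15,0],"claw":60},{"rotation":[-0.0005,-0.017,0.0094],"delta_pos":[-0.08,-0.15,0],"claw":60},{"rotation":[-0.0005,-0.017,0.0094],"delta_pos":[-0.08,-0.15,0],"claw":60},{"rotation":[-0.0005,-0.017,0.0094],"delta_pos":[-0.08,-0.15,0],"claw":60},{"rotation":[-0.0005,-0.017,0.0094],"delta_pos":[-0.08,-0.15,0],"claw":60},{"rotation":[-0.0005,-0.017,0.0094],"delta_pos":[-0.08,-0.15,0],"claw":60},{"rotation":[-0.0005,-0.017,0.0094],"delta_pos":[-0.08,-0.15,0],"claw":60},{"rotation":[-0.0005,-0.017,0.0094],"delta_pos":[-0.08,-0.15,0],"claw":60},{"rotation":[-0.0005,-0.017,0.0094],"delta_pos":[-0.08,-0.15,0],"claw":60},{"rotation":[-0.0005,-0.017,0.0094],"delta_pos":[-0.08,-0.15,0],"claw":60}]'
python3 - <<'E'
from h import *
import pickle
st(); c=cam("wrist"); pickle.dump(c,open("w1.pkl","wb")); save(c,"w1.png")
print(proj(c,(.4795,-.253,.081)),proj(c,(.422,-.270,.051)))
plan((.32,-.30,.112),tool(17,30),8)
E
```

```text
time_s: 1.82
position: [0.4783, -0.0001, 0.3004]
tcp_rot: [0.262, 0.025, 0.964, 0.039]
contact_force: [0.3, 0.4, -0.3]
gripper_width: 0.06
grip_force: 0.0
time_s: 2.65
position: [0.3347, -0.2691, 0.2988]
tcp_rot: [0.47, -0.115, 0.872, 0.073]
contact_force: [0.5, -0.4, -0.7]
gripper_width: 0.0598
grip_force: 0.0
t 2.65 p [ 0.3347 -0.2691  0.2988] az 16.4 al 33.2 y [-0.269  0.963  0.02 ] j [-1.46  0.06 -0.57  1.21  0.97 -1.86] F [ 0.5 -0.4 -0.7] w 0.0598 0.0
[237.02848841  87.27226302] [232.05451145  26.10846546]
rows 8 delta_pos [-0.0081, -0.0159, -0.1143] rotation [-0.00044, -0.00238, 0.00101] mm 23.1 deg 0.47
```

View pics/w1.png

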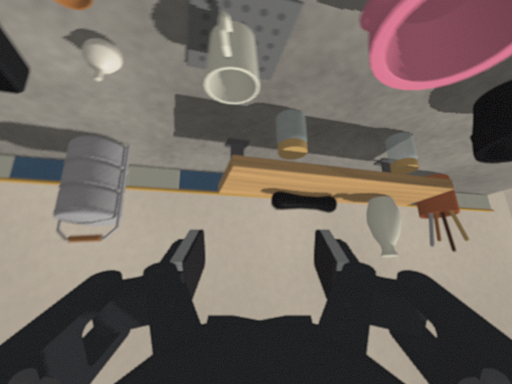

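The wrist view is upside down. The mug rim is centred at (232,84) and the handle bar runs about (222,12) to (227,52). The garlic is at (102,56), and the jars are at (292,135) and (402,152) beyond, under the shelf.

```bash
python3 - <<'E'
from h import *
import pickle
c=pickle.load(open("w1.pkl","rb"));f=c["frame"]
m=onz(c,232,84,.081);print(m,onz(c,204,84,.081),onz(c,260,84,.081))
# handle plane: ray through bar pixels crossed with distance from mug axis
for u,v in((222,12),(224,25),(226,45)):
    for z in(.02,.045,.07):
        p=onz(c,u,v,z);d=p-m;print(u,v,z,p.round(4),np.hypot(*d[:2]).round(4),np.degrees(np.arctan2(-d[1],-d[0])).round(1))
cv2.imwrite("pics/w1c.png",cv2.resize(f[0:115,180:310,::-1],None,fx=5,fy=5,interpolation=cv2.INTER_CUBIC))
E
```

```text
[ 0.47517256 -0.26010852  0.081     ] [ 0.48357651 -0.29310427  0.081     ] [ 0.46671985 -0.22692131  0.081     ]
222 12 0.02 [ 0.4337 -0.2797  0.02  ] 0.0459 25.3
222 12 0.045 [ 0.4135 -0.2821  0.045 ] 0.0655 19.7
222 12 0.07 [ 0.3933 -0.2845  0.07  ] 0.0854 16.6
224 25 0.02 [ 0.4495 -0.275   0.02  ] 0.0297 30.2
224 25 0.045 [ 0.428  -0.2778  0.045 ] 0.0504 20.6
224 25 0.07 [ 0.4065 -0.2806  0.07  ] 0.0717 16.6
226 45 0.02 [ 0.4777 -0.2681  0.02  ] 0.0084 107.8
226 45 0.045 [ 0.4538 -0.2715  0.045 ] 0.0242 28.1
226 45 0.07 [ 0.4299 -0.2749  0.07  ] 0.0477 18.1
```

View pics/w1c.png

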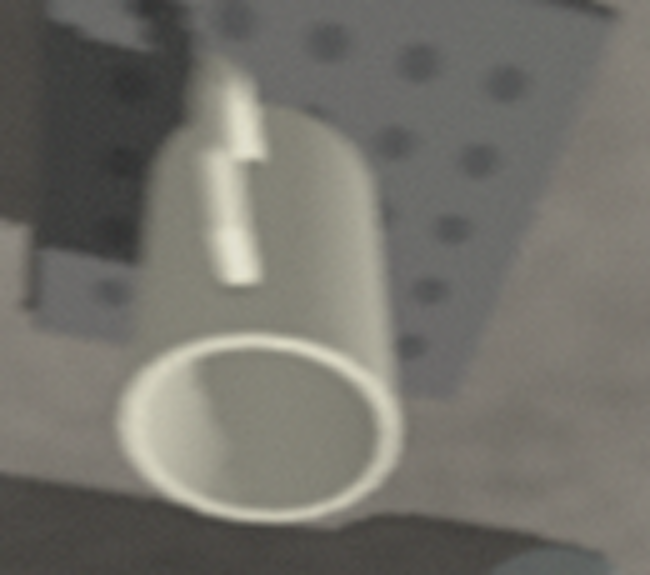

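```bash

python3 -m crank '[{"rotation":[-0.0004,-0.0024,0.001],"delta_pos":[-0.002,-0.02,-0.12],"claw":60},{"rotation":[-0.0004,-0.0024,0.001],"delta_pos":[-0.002,-0.02,-0.12],"claw":60},{"rotation":[-0.0004,-0.0024,0.001],"delta_pos":[-0.002,-0.02,-0.12],"claw":60},{"rotation":[-0.0004,-0.0024,0.001],"delta_pos":[-0.002,-0.02,-0.12],"claw":60},{"rotation":[-0.0004,-0.0024,0.001],"delta_pos":[-0.002,-0.02,-0.12],"claw":60},{"rotation":[-0.0004,-0.0024,0.001],"delta_pos":[-0.002,-0.02,-0.12],"claw":60},{"rotation":[0,0,0],"delta_pos":[0,0,0],"claw":60},{"rotation":[0,0,0],"delta_pos":[0,0,0],"claw":60},{"rotation":[0,0,0],"delta_pos":[0,0,0],"claw":60}]'
python3 - <<'E'
from h import *
import pickle
st(); c=cam("wrist"); pickle.dump(c,open("w2.pkl","wb")); save(c,"w2.png")
print(proj(c,(.4795,-.253,.081)),proj(c,(.422,-.270,.051)))
plan((.33,-.301,.106),tool(17,30),4)
E
```

```text
time_s: 3.45
position: [0.3336, -0.2916, 0.1553]
tcp_rot: [0.487, -0.126, 0.861, 0.073]
contact_force: [-0.3, 0.4, -0.3]
gripper_width: 0.0599
grip_force: 0.0
t 3.45 p [ 0.3336 -0.2916  0.1553] az 16.9 al 30.9 y [-0.288  0.958  0.003] j [-1.49  0.33 -0.72  0.86  1.   -1.96] F [-0.3  0.4 -0.3] w 0.0599 0.0
[254.62505038 193.24064964] [254.00605908 144.62355094]
rows 4 delta_pos [-0.0046, -0.0113, -0.062] rotation [0.0003, -0.00131, 0.00032] mm 12.6 deg 0.25
```

View pics/w2.png

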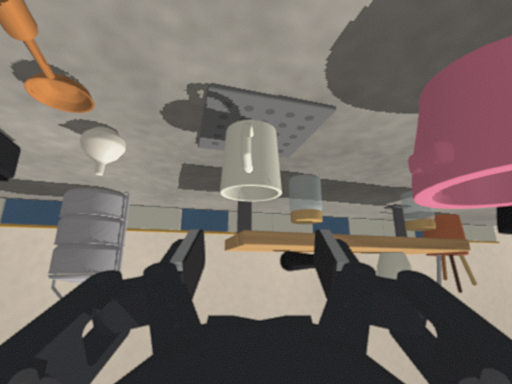

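The mug is upright with its rim centred at (251,189) and its handle bar at u≈248, almost on the gripper centre line (259). That puts the handle near (0.4215,-0.274), yaw about 17°.

```bash

python3 -m crank '[{"rotation":[0.0003,-0.0013,0.0006],"delta_pos":[0.017,-0.007,-0.075],"claw":50},{"rotation":[0.0003,-0.0013,0.0006],"delta_pos":[0.017,-0.007,-0.075],"claw":50},{"rotation":[0.0003,-0.0013,0.0006],"delta_pos":[0.017,-0.007,-0.075],"claw":50},{"rotation":[0.0003,-0.0013,0.0006],"delta_pos":[0.017,-0.007,-0.075],"claw":50},{"rotation":[0,0,0],"delta_pos":[0,0,0],"claw":50},{"rotation":[0,0,0],"delta_pos":[0,0,0],"claw":50}]' 
python3 -c "from h import *;st();plan((.4215,-.2738,.05),tool(17.4,30),6);c=cam('wrist');save(c,'w3.png');print(proj(c,(.4215,-.2738,.05)))"
```

```text
time_s: 4.0
position: [0.3473, -0.2974, 0.0954]
tcp_rot: [0.494, -0.129, 0.856, 0.075]
contact_force: [0.8, 0.6, 1.0]
gripper_width: 0.0504
grip_force: 0.0
t 4.0 p [ 0.3473 -0.2974  0.0954] az 17.2 al 30.0 y [-0.296  0.955  0.001] j [-1.46  0.46 -0.75  0.67  1.02 -1.93] F [0.8 0.6 1. ] w 0.0504 0.0
rows 6 delta_pos [0.0619, 0.0196, -0.0378] rotation [-4e-05, -0.0, 0.00017] mm 15.0 deg 0.03
[260.07818736 201.80629311]
```

```bash

python3 -m crank '[{"rotation":[0,0,0],"delta_pos":[0.062,0.0195,-0.0378],"claw":50},{"rotation":[0,0,0],"delta_pos":[0.062,0.0195,-0.0378],"claw":50},{"rotation":[0,0,0],"delta_pos":[0.062,0.0195,-0.0378],"claw":50},{"rotation":[0,0,0],"delta_pos":[0.062,0.0195,-0.0378],"claw":50},{"rotation":[0,0,0],"delta_pos":[0.062,0.0195,-0.0378],"claw":50},{"rotation":[0,0,0],"delta_pos":[0.062,0.0195,-0.0378],"claw":50},{"rotation":[0,0,0],"delta_pos":[0,0,0],"claw":50}]' 
python3 -c "from h import *;st();c=cam('wrist');save(c,'w4.png');print(proj(c,(.4215,-.2738,.05)))"
```

```text
time_s: 4.63
position: [0.4225, -0.273, 0.0497]
tcp_rot: [0.494, -0.131, 0.856, 0.075]
contact_force: [-0.4, -0.3, 0.2]
gripper_width: 0.0498
grip_force: 0.0
t 4.63 p [ 0.4225 -0.273   0.0497] az 17.3 al 30.0 y [-0.298  0.955 -0.001] j [-1.25  0.5  -0.88  0.16  1.05 -1.54] F [-0.4 -0.3  0.2] w 0.0498 0.0
[258.75448633 256.376761  ]
```

View pics/w4.png

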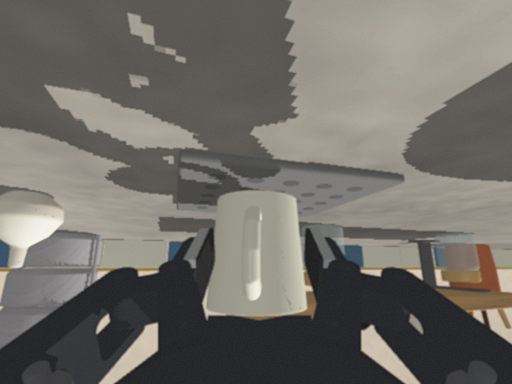

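The handle bar at u≈254, v 205–300 sits midway between the fingers, with the TCP at v≈256. Closing.

```bash

python3 -m crank '[{"rotation":[0,0,0],"delta_pos":[-0.002,-0.008,0],"claw":30},{"rotation":[0,0,0],"delta_pos":[0,0,0],"claw":15},{"rotation":[0,0,0],"delta_pos":[0,0,0],"claw":5},{"rotation":[0,0,0],"delta_pos":[0,0,0],"claw":0},{"rotation":[0,0,0],"delta_pos":[0,0,0],"claw":0},{"rotation":[0,0,0],"delta_pos":[0,0,0],"claw":0},{"rotation":[0,0,0],"delta_pos":[0,0,0],"claw":0},{"rotation":[0,0,0],"delta_pos":[0,0,0],"claw":0},{"rotation":[0,0,0],"delta_pos":[0,0,0],"claw":0}]' 100
python3 -m crank '[{"rotation":[0,0,0],"delta_pos":[0,0,0.05],"claw":0},{"rotation":[0,0,0],"delta_pos":[0,0,0.1],"claw":0},{"rotation":[0,0,0],"delta_pos":[0,0,0.1],"claw":0},{"rotation":[0,0,0],"delta_pos":[0,0,0.1],"claw":0},{"rotation":[0,0,0],"delta_pos":[0,0,0.1],"claw":0},{"rotation":[0,0,0],"delta_pos":[0,0,0],"claw":0}]'
python3 -c "from h import *;st();c=cam('wrist');save(c,'w5.png');c=cam('top');save(c,'t5.png')"
```

```text
time_s: 5.43
position: [0.4212, -0.2765, 0.0497]
tcp_rot: [0.495, -0.129, 0.856, 0.075]
contact_force: [-4.8, -1.8, 5.9]
gripper_width: 0.0063
grip_force: 97.8
time_s: 5.93
position: [0.4213, -0.2765, 0.141]
tcp_rot: [0.494, -0.13, 0.856, 0.074]
contact_force: [0.1, -1.5, -2.5]
gripper_width: 0.0062
grip_force: 98.0
t 5.93 p [ 0.4213 -0.2765  0.141 ] az 17.1 al 30.0 y [-0.296  0.955 -0.002] j [-1.26  0.3  -0.8   0.44  1.05 -1.55] F [ 0.1 -1.5 -2.5] w 0.0062 97.97499974258244
```

```bash

python3 -m crank '[{"rotation":[0,0,0.0022],"delta_pos":[0.02,0.05,0.09],"claw":0},{"rotation":[0,0,0.0022],"delta_pos":[0.024,0.11,0.075],"claw":0},{"rotation":[0,0,0.0022],"delta_pos":[0.024,0.11,0.075],"claw":0},{"rotation":[0,0,0.0022],"delta_pos":[0.024,0.11,0.075],"claw":0},{"rotation":[0,0,0.0022],"delta_pos":[0.024,0.11,0.075],"claw":0},{"rotation":[0,0,0.0022],"delta_pos":[0.024,0.11,0.07],"claw":0},{"rotation":[0,0,0.0022],"delta_pos":[0.024,0.11,0.07],"claw":0},{"rotation":[0,0,0.0022],"delta_pos":[0.024,0.11,0.05],"claw":0},{"rotation":[0,0,0.0022],"delta_pos":[0.01,0.12,0],"claw":0},{"rotation":[0,0,0.0022],"delta_pos":[0.01,0.12,0],"claw":0}]' && python3 -m crank '[{"rotation":[0,0,0.0022],"delta_pos":[0.006,0.13,0],"claw":0},{"rotation":[0,0,0.0022],"delta_pos":[0.006,0.13,0],"claw":0},{"rotation":[0,0,0.0022],"delta_pos":[0.006,0.13,0],"claw":0},{"rotation":[0,0,0.0022],"delta_pos":[0.006,0.13,0],"claw":0},{"rotation":[0,0,0.0022],"delta_pos":[0.006,0.13,0],"claw":0},{"rotation":[0,0,0.0022],"delta_pos":[0.006,0.13,0],"claw":0},{"rotation":[0,0,0.0022],"delta_pos":[0.006,0.13,0],"claw":0},{"rotation":[0,0,0.0022],"delta_pos":[0.006,0.13,0],"claw":0},{"rotation":[0,0,0],"delta_pos":[0,0,0],"claw":0},{"rotation":[0,0,0],"delta_pos":[0,0,0],"claw":0}]'
python3 - <<'E'
from h import *
st();plan((.48,.21,.23),tool(25,30),5)
for n in("w4.png","w5.png",None):
    f=cv2.imread("pics/"+n)[:,:,::-1] if n else cam("wrist")["frame"]
    if not n: cv2.imwrite("pics/w6.png",f[:,:,::-1])
    g=f.min(2).astype(int); row=[(v,[int(x) for x in np.where((g[v,205:310]>120)&(f[v,205:310].max(1).astype(int)-g[v,205:310]<45))[0][[0,-1]]+205]) for v in(220,240,260,280,300) if ((g[v,205:310]>120)).any()]
    print(n,row)
E
```

```text
time_s: 6.87
position: [0.4637, -0.0683, 0.2604]
tcp_rot: [0.488, -0.161, 0.853, 0.095]
contact_force: [0.3, -0.3, -4.3]
gripper_width: 0.006
grip_force: 98.4
time_s: 7.7
position: [0.4856, 0.1143, 0.3033]
tcp_rot: [0.458, -0.199, 0.858, 0.122]
contact_force: [-0.7, -0.5, -3.3]
gripper_width: 0.0062
grip_force: 98.6
t 7.7 p [0.4856 0.1143 0.3033] az 28.0 al 33.4 y [-0.453  0.891  0.028] j [-0.24 -0.4  -1.02  0.11  0.59 -0.42] F [-0.7 -0.5 -3.3] w 0.0062 98.57371246442199
rows 5 delta_pos [-0.0056, 0.0957, -0.0733] rotation [5e-05, -0.00422, -0.0022] mm 24.1 deg 0.86
w4.png [(220, [216, 309]), (240, [215, 303]), (260, [216, 303]), (280, [210, 304]), (300, [205, 306])]
w5.png [(220, [221, 305]), (240, [205, 303]), (260, [205, 305]), (280, [254, 264]), (300, [250, 269])]
None [(220, [205, 309]), (240, [205, 309]), (260, [205, 309]), (280, [255, 264]), (300, [253, 265])]
```

```bash
python3 -c "from h import *;plan((.43,.26,.23),tool(77,30),10)"
```

```text
rows 10 delta_pos [-0.0279, 0.0734, -0.0366] rotation [0.00098, -0.00196, 0.02786] mm 17.3 deg 5.03
```

```bash

python3 -m crank '[{"rotation":[0.001,-0.002,0.028],"delta_pos":[0,0.03,-0.02],"claw":0},{"rotation":[0.001,-0.002,0.028],"delta_pos":[0,0.06,-0.02],"claw":0},{"rotation":[0.001,-0.002,0.028],"delta_pos":[0,0.07,-0.03],"claw":0},{"rotation":[0.001,-0.002,0.028],"delta_pos":[0,0.07,-0.04],"claw":0},{"rotation":[0.001,-0.002,0.028],"delta_pos":[-0.02,0.08,-0.04],"claw":0},{"rotation":[0.001,-0.002,0.028],"delta_pos":[-0.05,0.09,-0.04],"claw":0},{"rotation":[0.001,-0.002,0.028],"delta_pos":[-0.05,0.09,-0.04],"claw":0},{"rotation":[0.001,-0.002,0.028],"delta_pos":[-0.06,0.09,-0.05],"claw":0},{"rotation":[0.001,-0.002,0.028],"delta_pos":[-0.06,0.09,-0.05],"claw":0},{"rotation":[0,0,0],"delta_pos":[0,0,0],"claw":0}]'
python3 -c "from h import *;st();plan((.43,.26,.23),tool(77,30),4)"
```

```text
time_s: 8.58
position: [0.4362, 0.2463, 0.2345]
tcp_rot: [0.399, -0.508, 0.703, 0.298]
contact_force: [-0.9, -0.0, -3.9]
gripper_width: 0.0064
grip_force: 98.7
t 8.58 p [0.4362 0.2463 0.2345] az 72.6 al 30.2 y [-0.952  0.306  0.013] j [-0.16  0.03 -0.82  0.47  1.03 -1.28] F [-0.9 -0.  -3.9] w 0.0064 98.72913592960685
rows 4 delta_pos [-0.0077, 0.0171, -0.0057] rotation [2e-05, -0.00108, 0.00672] mm 3.9 deg 1.22
```

```bash
cat > m.py <<'E'
from h import *
G=tool(17.3,30); Mrel=G.T@R.from_euler("z",17.4,degrees=True).as_matrix()   # mug axes in tool frame
def mug(T,p,off=(-.060,0,.044)):
    M=T@Mrel; o=np.array(p)-M@np.array(off); return o,M
E
python3 - <<'E'
from m import *
s=arm.sense();T=rot(s["tcp_rot"]);p=s["position"]
print("a",T[:,2].round(4),"per-row 7deg",(T[:,2]*7/180).round(5))
for phi in(0,60,90,110,130,145,160):
    T2=T@R.from_euler("z",phi,degrees=True).as_matrix();o,M=mug(T2,p);mz=M[:,2];m=o+.075*mz
    d=np.array([0,0,-1.])+mz*mz[2];d/=np.linalg.norm(d)
    print(phi,"tilt",np.degrees(np.arccos(mz[2])).round(),"mouth-mortar",(m-[.4755,.2487,.1]).round(3),"lip",(m+.034*d-[.4755,.2487,.1]).round(3),"mz",mz.round(2),"foot z",o[2].round(3))
E
```

```text
a [ 0.2585  0.8245 -0.5033] per-row 7deg [ 0.01005  0.03207 -0.01957]
0 tilt 1.0 mouth-mortar [-0.021  0.055  0.165] lip [0.013 0.054 0.165] mz [ 0.01 -0.    1.  ] foot z 0.19
60 tilt 52.0 mouth-mortar [0.022 0.026 0.14 ] lip [0.039 0.015 0.113] mz [ 0.66 -0.44  0.62] foot z 0.194
90 tilt 76.0 mouth-mortar [0.024 0.01  0.116] lip [0.03  0.005 0.083] mz [ 0.7  -0.68  0.24] foot z 0.197
110 tilt 91.0 mouth-mortar [0.018 0.002 0.099] lip [0.017 0.002 0.065] mz [ 0.6  -0.8  -0.01] foot z 0.2
130 tilt 104.0 mouth-mortar [ 0.006 -0.003  0.084] lip [0.002 0.004 0.051] mz [ 0.41 -0.88 -0.24] foot z 0.202
145 tilt 112.0 mouth-mortar [-0.006 -0.004  0.076] lip [-0.01   0.008  0.044] mz [ 0.23 -0.9  -0.37] foot z 0.203
160 tilt 117.0 mouth-mortar [-0.02  -0.004  0.07 ] lip [-0.02   0.012  0.04 ] mz [ 0.02 -0.89 -0.46] foot z 0.204
```

```bash

python3 -m crank '[{"rotation":[0.010,0.032,-0.0196],"delta_pos":[-0.012,0.02,-0.025],"claw":0},{"rotation":[0.010,0.032,-0.0196],"delta_pos":[-0.012,0.02,-0.025],"claw":0},{"rotation":[0.010,0.032,-0.0196],"delta_pos":[-0.012,0.02,-0.025],"claw":0},{"rotation":[0.010,0.032,-0.0196],"delta_pos":[-0.012,0.02,-0.025],"claw":0},{"rotation":[0.010,0.032,-0.0196],"delta_pos":[-0.012,0.02,-0.025],"claw":0},{"rotation":[0.010,0.032,-0.0196],"delta_pos":[0,0,0],"claw":0},{"rotation":[0.010,0.032,-0.0196],"delta_pos":[0,0,0],"claw":0},{"rotation":[0.010,0.032,-0.0196],"delta_pos":[0,0,0],"claw":0},{"rotation":[0.010,0.032,-0.0196],"delta_pos":[0,0,0],"claw":0},{"rotation":[0.010,0.032,-0.0196],"delta_pos":[0,0,0],"claw":0}]'
python3 - <<'E'
from m import *
s=st();o,M=mug(rot(s["tcp_rot"]),s["position"]);m=o+.075*M[:,2];print("mouth",m,"mz",M[:,2]);print((rot(s["tcp_rot"])[:,2]/45).round(4))
E
```

```text
time_s: 9.42
position: [0.4265, 0.2649, 0.2126]
tcp_rot: [0.159, -0.011, 0.869, 0.469]
contact_force: [1.0, 0.0, -4.1]
gripper_width: 0.0059
grip_force: 98.8
t 9.42 p [0.4265 0.2649 0.2126] az 72.0 al 30.6 y [-0.168  0.56   0.811] j [-0.11  0.03 -0.91  0.3   1.    0.05] F [ 1.   0.  -4.1] w 0.0059 98.78455622121692
mouth [0.49008314 0.28744215 0.21037491] mz [ 0.68936015 -0.52139777  0.50291843]
[ 0.0059  0.0182 -0.0113]
```

```bash

python3 -m crank '[{"rotation":[0.0059,0.0182,-0.0113],"delta_pos":[0,0,0],"claw":0},{"rotation":[0.0059,0.0182,-0.0113],"delta_pos":[0,0,0],"claw":0},{"rotation":[0.0059,0.0182,-0.0113],"delta_pos":[0,0,0],"claw":0},{"rotation":[0.0059,0.0182,-0.0113],"delta_pos":[0,0,0],"claw":0},{"rotation":[0.0059,0.0182,-0.0113],"delta_pos":[0,0,0],"claw":0},{"rotation":[0.0059,0.0182,-0.0113],"delta_pos":[0,0,0],"claw":0},{"rotation":[0.0059,0.0182,-0.0113],"delta_pos":[0,0,0],"claw":0},{"rotation":[0.0059,0.0182,-0.0113],"delta_pos":[0,0,0],"claw":0},{"rotation":[0.0059,0.0182,-0.0113],"delta_pos":[0,0,0],"claw":0},{"rotation":[0.0059,0.0182,-0.0113],"delta_pos":[0,0,0],"claw":0}]' && python3 -m crank '[{"rotation":[0.0059,0.0182,-0.0113],"delta_pos":[0,0,0],"claw":0},{"rotation":[0.0059,0.0182,-0.0113],"delta_pos":[0,0,0],"claw":0},{"rotation":[0.0059,0.0182,-0.0113],"delta_pos":[0,0,0],"claw":0},{"rotation":[0.0059,0.0182,-0.0113],"delta_pos":[0,0,0],"claw":0},{"rotation":[0.0059,0.0182,-0.0113],"delta_pos":[0,0,0],"claw":0},{"rotation":[0.0059,0.0182,-0.0113],"delta_pos":[0.01,0,0],"claw":0},{"rotation":[0.0059,0.0182,-0.0113],"delta_pos":[0.01,0,0],"claw":0},{"rotation":[0.0059,0.0182,-0.0113],"delta_pos":[0.01,0,0],"claw":0},{"rotation":[0.0059,0.0182,-0.0113],"delta_pos":[0.01,0,0],"claw":0},{"rotation":[0.0059,0.0182,-0.0113],"delta_pos":[0.01,0,0],"claw":0}]'
python3 - <<'E'
from m import *
s=st();o,M=mug(rot(s["tcp_rot"]),s["position"]);m=o+.075*M[:,2];print("mouth",m,"mz",M[:,2])
E
python3 -m crank '[{"rotation":[0,0,0],"delta_pos":[0,0,0],"claw":0},{"rotation":[0,0,0],"delta_pos":[0,0,0],"claw":0},{"rotation":[0,0,0],"delta_pos":[0,0,0],"claw":0},{"rotation":[0,0,0],"delta_pos":[0,0,0],"claw":0},{"rotation":[0,0,0],"delta_pos":[0,0,0],"claw":0},{"rotation":[0,0,0],"delta_pos":[0,0,0],"claw":0}]'
python3 -c "
from h import *
c=cam('scene');save(c,'s7.png');cv2.imwrite('pics/s7c.png',cv2.resize(c['frame'][100:220,180:310,::-1],None,fx=5,fy=5));c=cam('top');save(c,'t7.png')"
```

```text
time_s: 10.25
position: [0.4265, 0.2649, 0.2126]
tcp_rot: [-0.01, 0.286, 0.82, 0.496]
contact_force: [0.1, -1.1, -3.7]
gripper_width: 0.0063
grip_force: 98.9
time_s: 11.08
position: [0.4367, 0.2649, 0.2128]
tcp_rot: [-0.178, 0.549, 0.673, 0.463]
contact_force: [-0.1, -0.4, -3.4]
gripper_width: 0.0062
grip_force: 99.2
t 11.08 p [0.4367 0.2649 0.2128] az 71.8 al 30.5 y [ 0.904 -0.032  0.427] j [-0.1   0.04 -0.89  0.29  1.    1.45] F [-0.1 -0.4 -3.4] w 0.0062 99.19920796528459
mouth [0.46556503 0.26215835 0.15182221] mz [ 0.15477025 -0.90579844 -0.39443042]
time_s: 11.58
position: [0.4363, 0.2665, 0.2139]
tcp_rot: [-0.178, 0.546, 0.675, 0.464]
contact_force: [-0.7, -0.9, -2.0]
gripper_width: 0.0061
grip_force: 99.2
```

```bash
python3 - <<'E'
from h import *
for n in("t0.png","t7.png","s0.png","s7.png"):
    f=cv2.imread("pics/"+n);h=cv2.cvtColor(f,cv2.COLOR_BGR2HSV)
    m=((h[...,1]>70)&(h[...,2]<140)&(h[...,2]>25)&((h[...,0]<20)|(h[...,0]>172))).astype(np.uint8)
    k,l,s,c=cv2.connectedComponentsWithStats(m)
    print(n,[(s[i,4],c[i].round().tolist()) for i in range(1,k) if 2<s[i,4]<80])
E
```

```text
t0.png [(np.int32(3), [141.0, 15.0]), (np.int32(3), [47.0, 65.0]), (np.int32(5), [175.0, 66.0]), (np.int32(12), [184.0, 66.0]), (np.int32(6), [194.0, 66.0]), (np.int32(5), [203.0, 66.0]), (np.int32(4), [208.0, 66.0]), (np.int32(6), [216.0, 66.0]), (np.int32(34), [274.0, 66.0]), (np.int32(64), [324.0, 66.0]), (np.int32(5), [360.0, 66.0]), (np.int32(4), [151.0, 74.0]), (np.int32(27), [434.0, 76.0]), (np.int32(37), [344.0, 127.0]), (np.int32(3), [344.0, 148.0]), (np.int32(4), [296.0, 151.0]), (np.int32(45), [311.0, 151.0]), (np.int32(15), [335.0, 152.0]), (np.int32(33), [346.0, 193.0]), (np.int32(78), [505.0, 197.0]), (np.int32(33), [348.0, 198.0]), (np.int32(18), [391.0, 204.0]), (np.int32(3), [394.0, 198.0]), (np.int32(3), [401.0, 210.0]), (np.int32(46), [399.0, 233.0]), (np.int32(3), [313.0, 220.0]), (np.int32(19), [292.0, 222.0]), (np.int32(6), [298.0, 221.0]), (np.int32(3), [287.0, 225.0]), (np.int32(23), [282.0, 235.0]), (np.int32(3), [320.0, 230.0]), (np.int32(5), [321.0, 235.0]), (np.int32(6), [286.0, 248.0]), (np.int32(16), [292.0, 249.0]), (np.int32(55), [3.0, 380.0])]
t7.png 
[... 1473 characters left out ...]
]), (np.int32(4), [442.0, 332.0]), (np.int32(3), [445.0, 338.0]), (np.int32(34), [457.0, 359.0]), (np.int32(4), [467.0, 378.0])]
s7.png [(np.int32(14), [314.0, 86.0]), (np.int32(13), [319.0, 96.0]), (np.int32(4), [327.0, 114.0]), (np.int32(21), [277.0, 169.0]), (np.int32(3), [354.0, 165.0]), (np.int32(3), [361.0, 169.0]), (np.int32(3), [283.0, 187.0]), (np.int32(9), [286.0, 197.0]), (np.int32(48), [291.0, 218.0]), (np.int32(5), [381.0, 206.0]), (np.int32(3), [391.0, 236.0]), (np.int32(3), [207.0, 247.0]), (np.int32(32), [410.0, 278.0]), (np.int32(49), [257.0, 316.0]), (np.int32(4), [258.0, 328.0]), (np.int32(5), [444.0, 335.0]), (np.int32(12), [451.0, 348.0]), (np.int32(12), [460.0, 366.0])]
```

View pics/s7c.png

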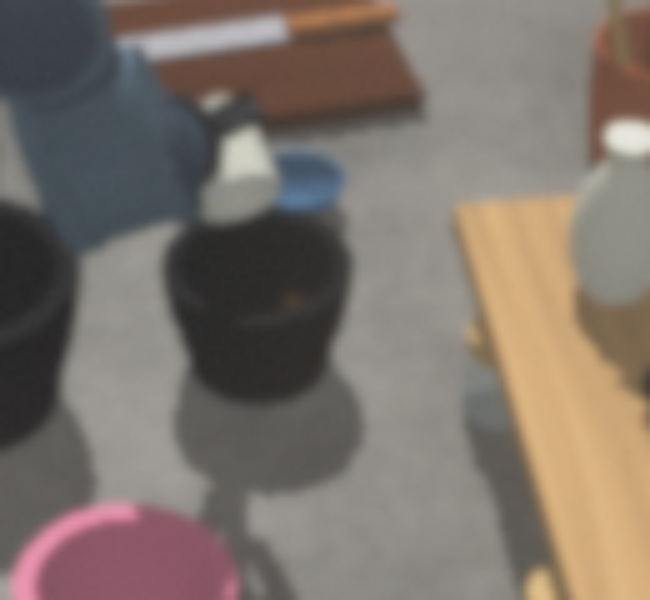

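The scene crop shows the mug inverted over the small mortar with a nutmeg visible in it at crop (292,298). The top image has three brown blobs in the mortar, at (207,185), (200,187) and (215,197), so the fourth may be hidden. I'll roll a little further, then roll back and count.

```bash

python3 -m crank '[{"rotation":[0.0059,0.0182,-0.0113],"delta_pos":[0.01,0,0],"claw":0},{"rotation":[0.0059,0.0182,-0.0113],"delta_pos":[0.01,0,0],"claw":0},{"rotation":[0.0059,0.0182,-0.0113],"delta_pos":[0,0,0],"claw":0},{"rotation":[0.0059,0.0182,-0.0113],"delta_pos":[0,0,0],"claw":0},{"rotation":[0,0,0],"delta_pos":[0,0,0],"claw":0},{"rotation":[0,0,0],"delta_pos":[0,0,0],"claw":0},{"rotation":[0,0,0],"delta_pos":[0,0,0],"claw":0},{"rotation":[0,0,0],"delta_pos":[0,0,0],"claw":0}]'
python3 - <<'E'
from m import *
s=st();o,M=mug(rot(s["tcp_rot"]),s["position"]);m=o+.075*M[:,2];print("mouth",m,"mz",M[:,2]);a=rot(s["tcp_rot"])[:,2];print("back 7deg",(-a*7/180).round(4))
c=cam("top");save(c,"t8.png");f=c["frame"];h=cv2.cvtColor(f,cv2.COLOR_RGB2HSV)
m=((h[...,1]>70)&(h[...,2]<140)&(h[...,2]>25)&((h[...,0]<20)|(h[...,0]>172))).astype(np.uint8);k,l,q,cc=cv2.connectedComponentsWithStats(m[170:225,170:240]);print(q[1:,4],cc[1:]+[170,170])
E
```

```text
time_s: 12.35
position: [0.4403, 0.2666, 0.214]
tcp_rot: [-0.24, 0.634, 0.592, 0.435]
contact_force: [-0.3, 0.3, -2.0]
gripper_width: 0.0061
grip_force: 99.2
t 12.35 p [0.4403 0.2666 0.214 ] az 72.0 al 30.4 y [ 0.961 -0.182  0.21 ] j [-0.1   0.05 -0.89  0.29  1.    1.73] F [-0.3  0.3 -2. ] w 0.0061 99.2370699159801
mouth [0.45470757 0.2656852  0.14800134] mz [-0.0639594  -0.87976076 -0.47109468]
back 7deg [-0.0104 -0.0319  0.0197]
[22 27  6] [[207.31818182 185.13636364]
 [199.7037037  186.66666667]
 [216.         196.5       ]]
```

```bash

python3 -m crank '[{"rotation":[-0.0104,-0.0319,0.0197],"delta_pos":[0,0,0.03],"claw":0},{"rotation":[-0.0104,-0.0319,0.0197],"delta_pos":[0,0,0.03],"claw":0},{"rotation":[-0.0104,-0.0319,0.0197],"delta_pos":[0,0,0],"claw":0},{"rotation":[-0.0104,-0.0319,0.0197],"delta_pos":[0,0,0],"claw":0},{"rotation":[-0.0104,-0.0319,0.0197],"delta_pos":[0,0,0],"claw":0},{"rotation":[-0.0104,-0.0319,0.0197],"delta_pos":[0,0,0],"claw":0},{"rotation":[-0.0104,-0.0319,0.0197],"delta_pos":[0,0,0],"claw":0},{"rotation":[-0.0104,-0.0319,0.0197],"delta_pos":[0,0,0],"claw":0},{"rotation":[-0.0104,-0.0319,0.0197],"delta_pos":[0,0,0],"claw":0},{"rotation":[-0.0104,-0.0319,0.0197],"delta_pos":[0,0,0],"claw":0}]' && python3 -m crank '[{"rotation":[-0.0104,-0.0319,0.0197],"delta_pos":[0,0,0],"claw":0},{"rotation":[-0.0104,-0.0319,0.0197],"delta_pos":[0,0,0],"claw":0},{"rotation":[-0.0104,-0.0319,0.0197],"delta_pos":[0,0,0],"claw":0},{"rotation":[-0.0104,-0.0319,0.0197],"delta_pos":[0,0,0],"claw":0},{"rotation":[-0.0104,-0.0319,0.0197],"delta_pos":[0,0,0],"claw":0},{"rotation":[-0.0104,-0.0319,0.0197],"delta_pos":[0,0,0],"claw":0},{"rotation":[-0.0104,-0.0319,0.0197],"delta_pos":[0,0,0],"claw":0},{"rotation":[-0.0104,-0.0319,0.0197],"delta_pos":[0,0,0],"claw":0},{"rotation":[-0.0104,-0.0319,0.0197],"delta_pos":[0,0,0],"claw":0},{"rotation":[-0.0104,-0.0319,0.0197],"delta_pos":[0,0,0],"claw":0}]' && python3 -m crank '[{"rotation":[-0.0104,-0.0319,0.0197],"delta_pos":[0,-0.05,0],"claw":0},{"rotation":[-0.0104,-0.0319,0.0197],"delta_pos":[0,-0.1,0],"claw":0},{"rotation":[-0.0104,-0.0319,0.0197],"delta_pos":[0,-0.15,0],"claw":0},{"rotation":[0,0,0],"delta_pos":[0,-0.15,0],"claw":0},{"rotation":[0,0,0],"delta_pos":[0,-0.15,0],"claw":0},{"rotation":[0,0,0],"delta_pos":[0,-0.1,0],"claw":0},{"rotation":[0,0,0],"delta_pos":[0,0,0],"claw":0},{"rotation":[0,0,0],"delta_pos":[0,0,0],"claw":0}]'
python3 - <<'E'
from m import *
s=st();o,M=mug(rot(s["tcp_rot"]),s["position"]);m=o+.075*M[:,2];print("mug",o,"mouth",m,"mz",M[:,2])
c=cam("top");save(c,"t9.png");print(proj(c,m));f=c["frame"];h=cv2.cvtColor(f,cv2.COLOR_RGB2HSV)
m=((h[...,1]>70)&(h[...,2]<140)&(h[...,2]>25)&((h[...,0]<20)|(h[...,0]>172))).astype(np.uint8);k,l,q,cc=cv2.connectedComponentsWithStats(m[170:225,170:280]);print(q[1:,4],cc[1:]+[170,170])
plan((.54,.0,.20),tool(40,30),10)
E
```

```text
time_s: 13.23
position: [0.4403, 0.2666, 0.2259]
tcp_rot: [0.054, 0.177, 0.85, 0.494]
contact_force: [-0.6, 0.3, -2.3]
gripper_width: 0.0058
grip_force: 99.0
time_s: 14.07
position: [0.4403, 0.2666, 0.2259]
tcp_rot: [0.328, -0.342, 0.798, 0.373]
contact_force: [-0.0, 0.6, -2.1]
gripper_width: 0.0061
grip_force: 98.9
time_s: 14.73
position: [0.4421, 0.1388, 0.2252]
tcp_rot: [0.38, -0.456, 0.739, 0.319]
contact_force: [-0.4, 0.5, -3.0]
gripper_width: 0.0063
grip_force: 98.9
t 14.73 p [0.4421 0.1388 0.2252] az 71.7 al 30.5 y [-0.916  0.381  0.126] j [-0.44  0.18 -0.67  0.92  1.03 -1.65] F [-0.4  0.5 -3. ] w 0.0063 98.86042596772313
mug [0.45955521 0.19582395 0.18076203] mouth [0.46868783 0.19317928 0.25515693] mz [ 0.12176825 -0.03526226  0.99193199]
[211.23923253 191.91090599]
[17 27] [[198.76470588 186.23529412]
 [204.         206.77777778]]
rows 10 delta_pos [0.0493, -0.0699, -0.0126] rotation [-0.00204, -0.00355, -0.01529] mm 17.3 deg 2.85
```

```bash
python3 - <<'E'
from m import *
import pickle
c=pickle.load(open("c0.pkl","rb"))["top"];f=c["frame"];h=cv2.cvtColor(f,cv2.COLOR_RGB2HSV)
m=((h[...,1]>80)&(h[...,2]>110)&(h[...,0]>160)).astype(np.uint8);cn,_=cv2.findContours(m,cv2.RETR_EXTERNAL,cv2.CHAIN_APPROX_NONE);q=max(cn,key=cv2.contourArea);e=cv2.fitEllipse(q);print(e)
p=onz(c,*e[0],.1);print("pink",p,e[1][1]/2*(1.36-.1)/c["f"])
plan((.52,.05,.16),tool(35,30),10);plan((.52,.05,.12),tool(-10,30),16)
E
```

```text
((296.9189147949219, 236.0064239501953), (43.53791809082031, 46.70922088623047), 85.48942565917969)
pink [ 0.33736996 -0.07186247  0.1       ] 0.07833332650660021
rows 10 delta_pos [0.0393, -0.0449, -0.0326] rotation [-0.0022, -0.00347, -0.01807] mm 13.6 deg 3.34
rows 16 delta_pos [0.0246, -0.0281, -0.0329] rotation [-0.00224, -0.00157, -0.02689] mm 9.9 deg 4.87
```

```bash

python3 -m crank '[{"rotation":[-0.0022,-0.0016,-0.027],"delta_pos":[0.03,-0.028,-0.02],"claw":0},{"rotation":[-0.0022,-0.0016,-0.027],"delta_pos":[0.04,-0.028,-0.02],"claw":0},{"rotation":[-0.0022,-0.0016,-0.027],"delta_pos":[0.04,-0.028,-0.02],"claw":0},{"rotation":[-0.0022,-0.0016,-0.027],"delta_pos":[0.04,-0.028,-0.02],"claw":0},{"rotation":[-0.0022,-0.0016,-0.027],"delta_pos":[0.03,-0.028,-0.02],"claw":0},{"rotation":[-0.0022,-0.0016,-0.027],"delta_pos":[0.03,-0.028,-0.02],"claw":0},{"rotation":[-0.0022,-0.0016,-0.027],"delta_pos":[0.03,-0.028,-0.02],"claw":0},{"rotation":[-0.0022,-0.0016,-0.027],"delta_pos":[0.02,-0.028,-0.02],"claw":0},{"rotation":[-0.0022,-0.0016,-0.027],"delta_pos":[0.02,-0.028,-0.02],"claw":0},{"rotation":[-0.0022,-0.0016,-0.027],"delta_pos":[0.02,-0.028,-0.02],"claw":0}]' && python3 -m crank '[{"rotation":[-0.0022,-0.0016,-0.027],"delta_pos":[0.02,-0.028,-0.02],"claw":0},{"rotation":[-0.0022,-0.0016,-0.027],"delta_pos":[0.02,-0.028,-0.02],"claw":0},{"rotation":[-0.0022,-0.0016,-0.027],"delta_pos":[0.02,-0.028,-0.02],"claw":0},{"rotation":[-0.0022,-0.0016,-0.027],"delta_pos":[0.02,-0.028,-0.02],"claw":0},{"rotation":[-0.0022,-0.0016,-0.027],"delta_pos":[0.02,-0.028,-0.02],"claw":0},{"rotation":[-0.0022,-0.0016,-0.027],"delta_pos":[0,-0.028,-0.02],"claw":0},{"rotation":[0,0,0],"delta_pos":[0,0,0],"claw":0},{"rotation":[0,0,0],"delta_pos":[0,0,0],"claw":0}]'
python3 - <<'E'
from m import *
s=st();o,M=mug(rot(s["tcp_rot"]),s["position"]);m=o+.075*M[:,2];print("mug",o,"mouth",m,"mz",M[:,2])
c=cam("top");save(c,"t10.png");print(proj(c,m));f=c["frame"];h=cv2.cvtColor(f,cv2.COLOR_RGB2HSV)
m=((h[...,1]>70)&(h[...,2]<140)&(h[...,2]>25)&((h[...,0]<20)|(h[...,0]>172))).astype(np.uint8);k,l,q,cc=cv2.connectedComponentsWithStats(m[160:225,170:280]);print(q[1:,4],cc[1:]+[170,160])
plan((.52,.05,.06),tool(-10,30),6)
E
```

```text
time_s: 15.62
position: [0.5431, 0.0502, 0.2394]
tcp_rot: [0.442, -0.15, 0.876, 0.121]
contact_force: [-1.2, 0.9, -3.2]
gripper_width: 0.0064
grip_force: 98.9
time_s: 16.28
position: [0.586, 0.0139, 0.2398]
tcp_rot: [0.448, 0.059, 0.892, -0.007]
contact_force: [0.4, 1.0, -3.6]
gripper_width: 0.0063
grip_force: 98.8
t 16.28 p [0.586  0.0139 0.2398] az -4.7 al 36.7 y [0.112 0.993 0.041] j [-0.09 -0.11 -1.02 -0.27  0.    0.05] F [ 0.4  1.  -3.6] w 0.0063 98.8402162771672
mug [0.6403533  0.00996086 0.18910372] mouth [0.6487723  0.00594068 0.26352119] mz [ 0.11225333 -0.0536024   0.99223282]
[274.51703363 131.92557551]
[26 26 28 27] [[207.19230769 185.53846154]
 [199.57692308 186.76923077]
 [214.35714286 197.64285714]
 [204.         206.77777778]]
rows 6 delta_pos [-0.055, 0.0309, -0.1499] rotation [-0.00304, -0.00587, -0.00334] mm 32.5 deg 1.33
```

All four nutmegs show in the mortar, at (207,186), (200,187), (214,198) and (204,207). The elbow is at its limit here, so I'll fit a quick linear kinematic model from the logged poses to choose a reachable placing pose.

```bash
cat > kin.py <<'E'
from h import *
# (joints, pos, tool z az, al)
D=[([1.1037,.3779,.0799,1.2744,0,1.4605],[.20062,.53836,.24957],0,90),([.46,.30,.10,1.37,0,.82],[.4517,.2973,.3004],0,90),
([-1.46,.06,-.57,1.21,.97,-1.86],[.3347,-.2691,.2988],16.4,33.2),([-1.49,.33,-.72,.86,1.,-1.96],[.3336,-.2916,.1553],16.9,30.9),
([-1.46,.46,-.75,.67,1.02,-1.93],[.3473,-.2974,.0954],17.2,30),([-1.25,.5,-.88,.16,1.05,-1.54],[.4225,-.273,.0497],17.3,30),
([-1.26,.3,-.8,.44,1.05,-1.55],[.4213,-.2765,.141],17.1,30),([-.24,-.4,-1.02,.11,.59,-.42],[.4856,.1143,.3033],28,33.4),
([-.16,.03,-.82,.47,1.03,-1.28],[.4362,.2463,.2345],72.6,30.2),([-.11,.03,-.91,.3,1.,.05],[.4265,.2649,.2126],72,30.6),
([-.44,.18,-.67,.92,1.03,-1.65],[.4421,.1388,.2252],71.7,30.5),([-.09,-.11,-1.02,-.27,0,.05],[.586,.0139,.2398],-4.7,36.7)]
A=[];b=[]
for j,p,az,al in D:
    z=tool(az,al)[:,2];c,s=np.cos(j[0]),np.sin(j[0]);q2,q=j[1],j[1]-j[2];a4=q+j[3]
    zr=z[0]*c+z[1]*s; zl=-z[0]*s+z[1]*c
    A+=[[1,0,np.sin(q2),np.cos(q2),np.sin(q),np.cos(q),zr,np.cos(a4),0],[0,1,np.cos(q2),-np.sin(q2),np.cos(q),-np.sin(q),z[2],-np.sin(a4),0],[0,0,0,0,0,0,zl,0,1]]
    b+=[p[0]*c+p[1]*s,p[2],-p[0]*s+p[1]*c]
X,res,rk,sv=np.linalg.lstsq(np.array(A),np.array(b),rcond=1e-6)
if __name__=="__main__": print(X.round(4),rk,"rms",np.sqrt(np.mean((np.array(A)@X-b)**2)))
from scipy.optimize import least_squares
LO=np.array([-2.72,-.84,-1.02,-1.77,-1.37]);HI=np.array([2.72,1.66,1.22,2.12,1.28])
def ik(p,T):
    z=T[:,2]
    def f(j):
        c,s=np.cos(j[0]),np.sin(j[0]);q2,q=j[1],j[1]-j[2];a4=q+j[3]
        # tool z: j5 swings sideways out of the arm plane (sign from data)
        t=np.array([np.cos(j[4])*np.cos(a4),np.sin(j[4]),-np.cos(j[4])*np.sin(a4)]);tw=np.array([t[0]*c-t[1]*s,t[0]*s+t[1]*c,t[2]])
        r=np.array([1,0,np.sin(q2),np.cos(q2),np.sin(q),np.cos(q),t[0],np.cos(a4),0])@X
        zz=np.array([0,1,np.cos(q2),-np.sin(q2),np.cos(q),-np.sin(q),t[2],-np.sin(a4),0])@X
        l=X[6]*t[1]+X[8]
        return np.r_[[r*c-l*s-p[0],r*s+l*c-p[1],zz-p[2]],(tw-z)*.15]
    best=min((least_squares(f,np.clip(np.array(g,float),LO+.01,HI-.01),bounds=(LO,HI)) for g in([0,.2,-.8,.2,.5],[0,.2,-.8,.2,-.5],[0,.2,-.8,.2,0])),key=lambda q:q.cost)
    return best.x.round(2),(np.sqrt(2*best.cost)*1000).round(1)
E
python3 kin.py; python3 - <<'E'
from kin import *
print(ik((.4225,-.273,.0497),tool(17.3,30)))
for p in((.61,.02,.05),(.586,.014,.24),(.52,.02,.05),(.52,.05,.05),(.515,.03,.10),(.535,.03,.05)):
  for az in(-40,-20,-2,20,40):print(p,az,*ik(p,tool(az,30)))
E
```

```text
[-0.0016  0.2597  0.4958  0.0022  0.073   0.383   0.2907  0.1366  0.0645] 9 rms 0.0009730754601066319
(array([-1.25,  0.5 , -0.88,  0.17,  1.05]), np.float64(0.0))
(0.61, 0.02, 0.05) -40 [ 0.27  0.58 -0.97 -0.75 -0.79] 0.0
(0.61, 0.02, 0.05) -20 [ 0.16  0.49 -1.02 -0.75 -0.51] 26.7
(0.61, 0.02, 0.05) -2 [-0.07  0.37 -1.02 -0.6   0.  ] 42.7
(0.61, 0.02, 0.05) 20 [-0.38  0.46 -1.02 -0.63  0.66] 26.3
(0.61, 0.02, 0.05) 40 [-0.47  0.54 -0.95 -0.51  0.92] 0.0
(0.586, 0.014, 0.24) -40 [ 0.27  0.1  -0.86 -0.16 -0.79] 0.0
(0.586, 0.014, 0.24) -20 [ 0.11 -0.03 -1.02 -0.37 -0.4 ] 7.0
(0.586, 0.014, 0.24) -2 [-0.12 -0.11 -1.02 -0.28  0.06] 16.5
(0.586, 0.014, 0.24) 20 [-0.39 -0.05 -1.02 -0.27  0.62] 4.5
(0.586, 0.014, 0.24) 40 [-0.51  0.09 -0.8   0.14  0.95] 0.0
(0.52, 0.02, 0.05) -40 [ 0.36  0.48 -1.02 -0.49 -0.9 ] 16.0
(0.52, 0.02, 0.05) -20 [ 0.27  0.36 -1.02 -0.39 -0.66] 52.6
(0.52, 0.02, 0.05) -2 [-0.06  0.19 -1.02 -0.24 -0.03] 71.2
(0.52, 0.02, 0.05) 20 [-0.53  0.35 -1.02 -0.21  0.81] 49.4
(0.52, 0.02, 0.05) 40 [-0.6   0.46 -1.02 -0.23  1.  ] 10.0
(0.52, 0.05, 0.05) -40 [ 0.42  0.5  -1.02
[... 151 characters left out ...]
.05) 20 [-0.43  0.33 -1.02 -0.22  0.75] 54.6
(0.52, 0.05, 0.05) 40 [-0.53  0.45 -1.02 -0.24  0.98] 16.6
(0.515, 0.03, 0.1) -40 [ 0.38  0.34 -1.02 -0.37 -0.89] 11.2
(0.515, 0.03, 0.1) -20 [ 0.28  0.21 -1.02 -0.28 -0.63] 46.3
(0.515, 0.03, 0.1) -2 [-0.03  0.05 -1.02 -0.15 -0.05] 63.8
(0.515, 0.03, 0.1) 20 [-0.48  0.18 -1.02 -0.1   0.75] 46.6
(0.515, 0.03, 0.1) 40 [-0.58  0.3  -1.02 -0.11  0.99] 9.3
(0.535, 0.03, 0.05) -40 [ 0.36  0.5  -1.02 -0.56 -0.88] 10.5
(0.535, 0.03, 0.05) -20 [ 0.27  0.38 -1.02 -0.46 -0.65] 47.0
(0.535, 0.03, 0.05) -2 [-0.02  0.22 -1.02 -0.3  -0.07] 66.3
(0.535, 0.03, 0.05) 20 [-0.47  0.35 -1.02 -0.28  0.76] 47.9
(0.535, 0.03, 0.05) 40 [-0.55  0.46 -1.02 -0.3   0.98] 9.7
```

```bash
python3 - <<'E'
from kin import *
for al in(30,):
  for p,az in (((.5366,-.0344,.045),65),((.5366,-.0344,.15),65),((.56,-.02,.2),65),((.56,-.02,.24),40)):print("place",al,p,az,*ik(p,tool(az,al)))
for al in(45,50,55,60,65,70):
  for p,az in (((.5366,-.0344,.05),65),((.59,.02,.06),-1.4),((.612,.02,.055),-1.4),((.54,.0,.08),30),((.53,.02,.06),-1.4)):print(al,p,az,*ik(p,tool(az,al)))
plan((.56,-.02,.2),tool(65,30),14)
E
```

```text
place 30 (0.5366, -0.0344, 0.045) 65 [-0.68  0.71 -0.42  0.83  1.  ] 0.0
place 30 (0.5366, -0.0344, 0.15) 65 [-0.68  0.55 -0.36  1.05  1.  ] 0.0
place 30 (0.56, -0.02, 0.2) 65 [-0.63  0.49 -0.3   1.1   1.02] 0.0
place 30 (0.56, -0.02, 0.24) 40 [-0.62  0.09 -0.77  0.3   0.99] 0.0
45 (0.5366, -0.0344, 0.05) 65 [-0.59  0.55 -0.49  0.69  0.77] 0.0
45 (0.59, 0.02, 0.06) -1.4 [-0.1   0.28 -1.02 -0.44  0.04] 11.8
45 (0.612, 0.02, 0.055) -1.4 [-0.09  0.34 -1.02 -0.54  0.05] 5.1
45 (0.54, 0.0, 0.08) 30 [-0.45  0.22 -1.02 -0.18  0.62] 0.0
45 (0.53, 0.02, 0.06) -1.4 [-0.1   0.17 -1.02 -0.22  0.04] 30.3
50 (0.5366, -0.0344, 0.05) 65 [-0.55  0.51 -0.49  0.66  0.69] 0.0
50 (0.59, 0.02, 0.06) -1.4 [-0.1   0.28 -1.02 -0.42  0.05] 0.0
50 (0.612, 0.02, 0.055) -1.4 [-0.09  0.32 -0.97 -0.41  0.04] 0.0
50 (0.54, 0.0, 0.08) 30 [-0.41  0.2  -0.95 -0.04  0.54] 0.0
50 (0.53, 0.02, 0.06) -1.4 [-0.11  0.17 -1.02 -0.2   0.04] 18.0
55 (0.5366, -0.0344, 0.05) 65 [-0.51  0.48 -0.49  0.65  0.61] 0.0
55 (0.59, 0.02, 0.06) -1.4 [-0.1   0.26 -0.92 -0.23  0.04] 0.0
55 (0.612, 0.02, 0.055) -1.4 [-0.09  0.31 -0.87 -0.22 
[... 484 characters left out ...]
.42  0.43 -0.48  0.65  0.44] 0.0
65 (0.59, 0.02, 0.06) -1.4 [-0.09  0.29 -0.73  0.12  0.03] 0.0
65 (0.612, 0.02, 0.055) -1.4 [-0.09  0.33 -0.68  0.13  0.03] 0.0
65 (0.54, 0.0, 0.08) 30 [-0.29  0.22 -0.73  0.31  0.31] 0.0
65 (0.53, 0.02, 0.06) -1.4 [-0.1   0.19 -0.87  0.07  0.03] 0.0
70 (0.5366, -0.0344, 0.05) 65 [-0.37  0.42 -0.46  0.66  0.35] 0.0
70 (0.59, 0.02, 0.06) -1.4 [-0.09  0.32 -0.62  0.28  0.02] 0.0
70 (0.612, 0.02, 0.055) -1.4 [-0.08  0.36 -0.57  0.28  0.02] 0.0
70 (0.54, 0.0, 0.08) 30 [-0.25  0.25 -0.65  0.42  0.24] 0.0
70 (0.53, 0.02, 0.06) -1.4 [-0.1   0.22 -0.77  0.23  0.03] 0.0
rows 14 delta_pos [-0.0093, -0.0118, -0.0142] rotation [0.00053, -0.00298, 0.02829] mm 4.1 deg 5.12
```

```bash

python3 -m crank '[{"rotation":[0.0005,-0.003,0.0283],"delta_pos":[-0.018,-0.017,0],"claw":0},{"rotation":[0.0005,-0.003,0.0283],"delta_pos":[-0.018,-0.017,0],"claw":0},{"rotation":[0.0005,-0.003,0.0283],"delta_pos":[-0.018,-0.017,0],"claw":0},{"rotation":[0.0005,-0.003,0.0283],"delta_pos":[-0.018,-0.017,0],"claw":0},{"rotation":[0.0005,-0.003,0.0283],"delta_pos":[-0.018,-0.017,0],"claw":0},{"rotation":[0.0005,-0.003,0.0283],"delta_pos":[-0.018,-0.017,0],"claw":0},{"rotation":[0.0005,-0.003,0.0283],"delta_pos":[-0.018,-0.017,0],"claw":0},{"rotation":[0.0005,-0.003,0.0283],"delta_pos":[-0.018,-0.017,0],"claw":0},{"rotation":[0.0005,-0.003,0.0283],"delta_pos":[-0.018,-0.017,0],"claw":0},{"rotation":[0.0005,-0.003,0.0283],"delta_pos":[-0.018,-0.017,0],"claw":0}]' && python3 -m crank '[{"rotation":[0.0005,-0.003,0.0283],"delta_pos":[-0.018,-0.017,-0.03],"claw":0},{"rotation":[0.0005,-0.003,0.0283],"delta_pos":[-0.018,-0.017,-0.05],"claw":0},{"rotation":[0.0005,-0.003,0.0283],"delta_pos":[-0.018,-0.017,-0.05],"claw":0},{"rotation":[0.0005,-0.003,0.0283],"delta_pos":[-0.018,-0.017,-0.05],"claw":0},{"rotation":[0,0,0],"delta_pos":[0,0,0],"claw":0},{"rotation":[0,0,0],"delta_pos":[0,0,0],"claw":0}]'
python3 - <<'E'
from m import *
s=st();o,M=mug(rot(s["tcp_rot"]),s["position"]);m=o+.075*M[:,2];print("mug",o,"mouth",m,"mz",M[:,2])
plan((.5366,-.0344,.1),tool(65,30),5)
E
```

```text
time_s: 17.17
position: [0.5546, -0.0242, 0.2457]
tcp_rot: [0.446, -0.324, 0.811, 0.192]
contact_force: [0.1, 0.0, -3.4]
gripper_width: 0.0063
grip_force: 98.9
time_s: 17.67
position: [0.5425, -0.0375, 0.2087]
tcp_rot: [0.422, -0.457, 0.738, 0.262]
contact_force: [0.2, 0.3, -2.2]
gripper_width: 0.0061
grip_force: 98.9
t 17.67 p [ 0.5425 -0.0375  0.2087] az 63.6 al 30.5 y [-0.895  0.445  0.001] j [-0.67  0.46 -0.32  1.13  1.   -1.97] F [ 0.2  0.3 -2.2] w 0.0061 98.9016498439014
mug [0.56893995 0.01593399 0.16419005] mouth [0.56932801 0.01647104 0.23918713] mz [0.00517411 0.00716065 0.99996098]
rows 5 delta_pos [-0.0059, 0.0031, -0.1087] rotation [0.00046, -0.00032, 0.00161] mm 21.8 deg 0.31
```

```bash

python3 -m crank '[{"rotation":[0.0005,-0.0003,0],"delta_pos":[-0.01,0.003,-0.1],"claw":0},{"rotation":[0.0005,-0.0003,0],"delta_pos":[-0.01,0.003,-0.13],"claw":0},{"rotation":[0.0005,-0.0003,0],"delta_pos":[-0.01,0.003,-0.13],"claw":0},{"rotation":[0.0005,-0.0003,0],"delta_pos":[-0.01,0.003,-0.13],"claw":0},{"rotation":[0.0005,-0.0003,0],"delta_pos":[0,0.003,-0.13],"claw":0},{"rotation":[0,0,0],"delta_pos":[0,0,-0.1],"claw":0},{"rotation":[0,0,0],"delta_pos":[0,0,-0.04],"claw":0},{"rotation":[0,0,0],"delta_pos":[0,0,0],"claw":0},{"rotation":[0,0,0],"delta_pos":[0,0,0],"claw":0}]'
python3 - <<'E'
from m import *
s=st();o,M=mug(rot(s["tcp_rot"]),s["position"]);m=o+.075*M[:,2];print("mug",o,"mouth",m,"mz",M[:,2])
for n in("scene","top"):
    c=cam(n);save(c,"p11"+n+".png");u,v=proj(c,m).round().astype(int);print(n,proj(c,m),proj(c,o))
    f=c["frame"][v-30:v+45,u-35:u+35];mk=((f.min(2)>105)&(f.max(2).astype(int)-f.min(2)<40)&(f[...,0].astype(int)-f[...,2]>2)).astype(np.uint8)
    cv2.imwrite("pics/m"+n+".png",np.hstack([f[:,:,::-1],cv2.merge([mk*255]*3)]))
a=cv2.resize(cv2.imread("pics/mscene.png"),None,fx=5,fy=5,interpolation=2);b=cv2.resize(cv2.imread("pics/mtop.png"),None,fx=5,fy=5,interpolation=2);cv2.imwrite("pics/v11.png",np.vstack([a[:,:350],b[:,:350]])[:750]);
E
```

```text
time_s: 18.42
position: [0.5343, -0.0333, 0.0599]
tcp_rot: [0.426, -0.458, 0.735, 0.262]
contact_force: [0.0, -0.3, -2.3]
gripper_width: 0.0064
grip_force: 98.9
t 18.42 p [ 0.5343 -0.0333  0.0599] az 63.6 al 30.0 y [-0.897  0.443 -0.004] j [-0.68  0.67 -0.46  0.8   1.01 -1.99] F [ 0.  -0.3 -2.3] w 0.0064 98.90911311842501
mug [0.5609344  0.02048246 0.01595591] mouth [0.56065857 0.02061024 0.09095529] mz [-0.00367764  0.0017038   0.99999179]
scene [263.26558593 191.47310058] [262.55187562 206.24778086]
top [269.33341612 170.21886583] [269.28910762 173.44813121]
```

```bash

python3 -m crank '[{"rotation":[0,0,0],"delta_pos":[0,0,-0.025],"claw":0},{"rotation":[0,0,0],"delta_pos":[0,0,-0.025],"claw":0},{"rotation":[0,0,0],"delta_pos":[0,0,-0.01],"claw":0},{"rotation":[0,0,0],"delta_pos":[0,0,-0.01],"claw":0},{"rotation":[0,0,0],"delta_pos":[0,0,0],"claw":0}]'
python3 -m crank '[{"rotation":[0,0,0],"delta_pos":[0,0,-0.005],"claw":0},{"rotation":[0,0,0],"delta_pos":[0,0,0],"claw":0}]'
python3 - <<'E'
from m import *
s=st()
for n in("w5.png",None):
    f=cv2.imread("pics/"+n)[:,:,::-1] if n else cam("wrist")["frame"]
    if not n: cv2.imwrite("pics/w12.png",f[:,:,::-1])
    h=cv2.cvtColor(f,cv2.COLOR_RGB2HSV)
    mk=((f.min(2)>110)&(h[...,1]<45)).astype(np.uint8);mk[:,:205]=0;mk[:,315:]=0
    print(n,[(v,np.where(mk[v])[0][[0,-1]].tolist() if mk[v].any() else 0) for v in range(170,340,15)])
E
```

```text
time_s: 18.93
position: [0.534, -0.0332, 0.0443]
tcp_rot: [0.425, -0.457, 0.735, 0.264]
contact_force: [0.5, 1.0, -1.4]
gripper_width: 0.0062
grip_force: 99.5
time_s: 19.1
position: [0.5341, -0.0333, 0.0437]
tcp_rot: [0.426, -0.457, 0.735, 0.264]
contact_force: [-1.4, -0.9, 2.5]
gripper_width: 0.006
grip_force: 100.1
t 19.1 p [ 0.5341 -0.0333  0.0437] az 63.7 al 29.9 y [-0.897  0.443 -0.002] j [-0.68  0.7  -0.46  0.77  1.01 -2.  ] F [-1.4 -0.9  2.5] w 0.006 100.09491045959294
w5.png [(170, 0), (185, [205, 230]), (200, [205, 314]), (215, [221, 302]), (230, [220, 314]), (245, [205, 303]), (260, [205, 305]), (275, [254, 265]), (290, [253, 266]), (305, [248, 271]), (320, 0), (335, 0)]
None [(170, [278, 314]), (185, [289, 314]), (200, [205, 314]), (215, [216, 314]), (230, [221, 314]), (245, [208, 314]), (260, [247, 314]), (275, [253, 265]), (290, [253, 266]), (305, [247, 271]), (320, 0), (335, 0)]
```

```bash

python3 -m crank '[{"rotation":[0,0,0],"delta_pos":[0,0,0],"claw":8},{"rotation":[0,0,0],"delta_pos":[0,0,0],"claw":14},{"rotation":[0,0,0],"delta_pos":[0,0,0],"claw":24},{"rotation":[0,0,0],"delta_pos":[0,0,0],"claw":40},{"rotation":[0,0,0],"delta_pos":[0,0,0],"claw":40},{"rotation":[0,0,0],"delta_pos":[0,0,0],"claw":40}]'
python3 -m crank '[{"rotation":[0,0,0],"delta_pos":[-0.02,-0.04,0.025],"claw":40},{"rotation":[0,0,0],"delta_pos":[-0.035,-0.07,0.045],"claw":40},{"rotation":[0,0,0],"delta_pos":[-0.035,-0.07,0.045],"claw":40},{"rotation":[0,0,0],"delta_pos":[-0.035,-0.07,0.045],"claw":40},{"rotation":[0,0,0],"delta_pos":[-0.035,-0.07,0.045],"claw":40},{"rotation":[0,0,0],"delta_pos":[0,0,0],"claw":40},{"rotation":[0,0,0],"delta_pos":[0,0,0],"claw":40}]'
python3 - <<'E'
from m import *
st();plan((.514,-.0735,.128),tool(63.7,60),6)
c=cam("wrist");save(c,"w13.png");o=np.array([.5611,.0204,0]);print(proj(c,o+[0,0,.075]),proj(c,o),proj(c,(.5341,-.0333,.044)))
b=cam("top");save(b,"t13.png")
w=c["frame"];cv2.imwrite("pics/v13.png",np.hstack([w[:,100:400,::-1],cv2.resize(b["frame"][130:226,225:325,::-1],(400,384),interpolation=2)]))
E
```

```text
time_s: 19.65
position: [0.5337, -0.0332, 0.043]
tcp_rot: [0.425, -0.458, 0.735, 0.264]
contact_force: [0.7, -0.4, -0.0]
gripper_width: 0.0399
grip_force: 0.0
time_s: 20.23
position: [0.5022, -0.0982, 0.0841]
tcp_rot: [0.425, -0.458, 0.736, 0.263]
contact_force: [0.5, -1.0, 0.0]
gripper_width: 0.0401
grip_force: 0.0
t 20.23 p [ 0.5022 -0.0982  0.0841] az 63.6 al 30.0 y [-0.896  0.443 -0.002] j [-0.82  0.69 -0.35  1.07  0.95 -2.22] F [ 0.5 -1.   0. ] w 0.0401 0.0
rows 6 delta_pos [0.0098, 0.0206, 0.0366] rotation [-0.02482, 0.0124, -2e-05] mm 8.6 deg 4.99
[258.72722204 250.50051306] [258.95511162 177.4695509 ] [259.26888917 206.98185671]
```

View pics/v13.png

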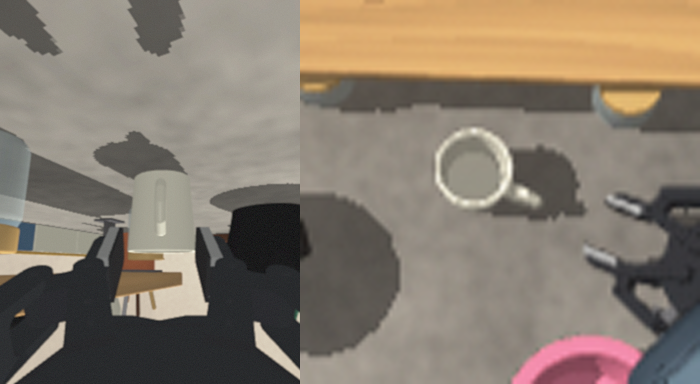

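The picture (left half wrist, right half top) shows the mug standing upright and empty in front of the shelf. Its rim is at top px (268.8,172) and the handle points to the gripper, matching the predicted pose within about 1 px. Next is the regrasp at 60° pitch, which the shelf clearance and elbow limit both allow.

```bash

python3 -m crank '[{"rotation":[-0.0248,0.0124,0],"delta_pos":[0.01,0.0206,0.0366],"claw":40},{"rotation":[-0.0248,0.0124,0],"delta_pos":[0.01,0.0206,0.0366],"claw":40},{"rotation":[-0.0248,0.0124,0],"delta_pos":[0.01,0.0206,0.0366],"claw":40},{"rotation":[-0.0248,0.0124,0],"delta_pos":[0.01,0.0206,0.0366],"claw":40},{"rotation":[-0.0248,0.0124,0],"delta_pos":[0.01,0.0206,0.0366],"claw":40},{"rotation":[-0.0248,0.0124,0],"delta_pos":[0.01,0.0206,0.0366],"claw":40},{"rotation":[0,0,0],"delta_pos":[0,0,0],"claw":40},{"rotation":[0,0,0],"delta_pos":[0,0,0],"claw":40}]'
python3 -c "
from h import *
st();plan((.534,-.033,.05),tool(63.7,60),6)"
```

```text
time_s: 21.0
position: [0.5141, -0.0707, 0.1285]
tcp_rot: [0.22, -0.512, 0.819, 0.138]
contact_force: [0.2, 0.9, -0.0]
gripper_width: 0.0402
grip_force: 0.0
t 21.0 p [ 0.5141 -0.0707  0.1285] az 64.0 al 59.9 y [-0.899  0.439  0.   ] j [-0.55  0.34 -0.41  0.87  0.52 -1.68] F [ 0.2  0.9 -0. ] w 0.0402 0.0
rows 6 delta_pos [0.0166, 0.0314, -0.0654] rotation [-8e-05, 3e-05, -0.00026] mm 14.9 deg 0.05
```

```bash

python3 -m crank '[{"rotation":[0,0,0],"delta_pos":[0.0166,0.0314,-0.0654],"claw":40},{"rotation":[0,0,0],"delta_pos":[0.0166,0.0314,-0.0654],"claw":40},{"rotation":[0,0,0],"delta_pos":[0.0166,0.0314,-0.0654],"claw":40},{"rotation":[0,0,0],"delta_pos":[0.0166,0.0314,-0.0654],"claw":40},{"rotation":[0,0,0],"delta_pos":[0.0166,0.0314,-0.0654],"claw":40},{"rotation":[0,0,0],"delta_pos":[0.0166,0.0314,-0.0654],"claw":40},{"rotation":[0,0,0],"delta_pos":[0,0,0],"claw":40}]'
python3 -c "
from h import *
s=st();c=cam('wrist');save(c,'w14.png');f=c['frame'];h=cv2.cvtColor(f,cv2.COLOR_RGB2HSV);print(proj(c,(.5341,-.0333,.044)))
mk=((f.min(2)>110)&(h[...,1]<45));print([(v,np.where(mk[v,215:305])[0][[0,-1]].tolist() if mk[v,215:305].any() else 0) for v in range(170,300,15)])"
```

```text
time_s: 21.58
position: [0.5305, -0.0332, 0.0454]
tcp_rot: [0.218, -0.509, 0.821, 0.141]
contact_force: [-1.5, 0.1, 0.6]
gripper_width: 0.0404
grip_force: 0.0
t 21.58 p [ 0.5305 -0.0332  0.0454] az 64.8 al 59.9 y [-0.897  0.442  0.01 ] j [-0.47  0.45 -0.51  0.63  0.53 -1.58] F [-1.5  0.1  0.6] w 0.0404 0.0
[252.37011339 255.80069992]
[(170, [36, 89]), (185, [53, 89]), (200, [59, 89]), (215, [65, 89]), (230, [25, 80]), (245, [10, 79]), (260, [10, 79]), (275, [6, 82]), (290, [3, 86])]
```

```bash

python3 -m crank '[{"rotation":[0,0,0],"delta_pos":[0.016,0,0.018],"claw":40},{"rotation":[0,0,0],"delta_pos":[0,0,0],"claw":40}]'
python3 -c "from h import *;st()"
python3 -m crank '[{"rotation":[0,0,0],"delta_pos":[0,0,0],"claw":25},{"rotation":[0,0,0],"delta_pos":[0,0,0],"claw":15},{"rotation":[0,0,0],"delta_pos":[0,0,0],"claw":8},{"rotation":[0,0,0],"delta_pos":[0,0,0],"claw":0},{"rotation":[0,0,0],"delta_pos":[0,0,0],"claw":0},{"rotation":[0,0,0],"delta_pos":[0,0,0],"claw":0},{"rotation":[0,0,0],"delta_pos":[0,0,0],"claw":0},{"rotation":[0,0,0],"delta_pos":[0,0,0],"claw":0}]' 100
python3 -c "
from h import *
st();c=cam('top');save(c,'t15.png')
for n in ('t13.png','t15.png'):
    f=cv2.imread('pics/'+n)[150:200,245:300];m=((f.min(2)>150)).astype(np.uint8);k,l,q,cc=cv2.connectedComponentsWithStats(m);i=1+q[1:,4].argmax();print(n,q[i],cc[i]+[245,150])"
```

```text
time_s: 21.8
position: [0.5377, -0.0356, 0.0538]
tcp_rot: [0.22, -0.51, 0.82, 0.137]
contact_force: [0.4, -0.6, 0.5]
gripper_width: 0.04
grip_force: 0.0
t 21.8 p [ 0.5377 -0.0356  0.0538] az 63.8 al 59.9 y [-0.897  0.443  0.001] j [-0.47  0.44 -0.5   0.64  0.53 -1.58] F [ 0.4 -0.6  0.5] w 0.04 0.0
time_s: 22.47
position: [0.537, -0.035, 0.0538]
tcp_rot: [0.22, -0.51, 0.82, 0.137]
contact_force: [-4.1, -2.0, 5.2]
gripper_width: 0.0058
grip_force: 97.9
t 22.47 p [ 0.537  -0.035   0.0538] az 63.9 al 59.9 y [-0.897  0.442  0.001] j [-0.46  0.44 -0.5   0.64  0.52 -1.58] F [-4.1 -2.   5.2] w 0.0058 97.85553806461394
t13.png [ 14  12  19  20 114] [269.21929825 171.26315789]
t15.png [ 14  12  19  20 108] [269.12962963 170.96296296]
```

```bash

python3 -m crank '[{"rotation":[0,0,0],"delta_pos":[0,0,0.03],"claw":0},{"rotation":[0,0,0],"delta_pos":[0,0,0.03],"claw":0},{"rotation":[0,0,0],"delta_pos":[0,0,0],"claw":0},{"rotation":[0,0,-0.0311],"delta_pos":[0.001,0.0235,0],"claw":0},{"rotation":[0,0,-0.0311],"delta_pos":[0.001,0.0235,0],"claw":0},{"rotation":[0,0,-0.0311],"delta_pos":[0.001,0.0235,0],"claw":0},{"rotation":[0,0,-0.0311],"delta_pos":[0.001,0.0235,0],"claw":0},{"rotation":[0,0,-0.0311],"delta_pos":[0.001,0.0235,0],"claw":0},{"rotation":[0,0,-0.0311],"delta_pos":[0.001,0.0235,0],"claw":0}]' && python3 -m crank '[{"rotation":[0,0,-0.0311],"delta_pos":[0.001,0.0235,0],"claw":0},{"rotation":[0,0,-0.0311],"delta_pos":[0.001,0.0235,0],"claw":0},{"rotation":[0,0,-0.0311],"delta_pos":[0.001,0.0235,0],"claw":0},{"rotation":[0,0,-0.0311],"delta_pos":[0.001,0.0235,0],"claw":0},{"rotation":[0,0,-0.0311],"delta_pos":[0.001,0.0235,0],"claw":0},{"rotation":[0,0,-0.0311],"delta_pos":[0.001,0.0235,0],"claw":0},{"rotation":[0,0,0],"delta_pos":[0,0,0],"claw":0},{"rotation":[0,0,0],"delta_pos":[0,0,0],"claw":0},{"rotation":[0,0,0],"delta_pos":[0,0,0],"claw":0}]'
python3 - <<'E'
from h import *
s=st();c=cam("wrist");save(c,"w16.png");t=cam("top");save(t,"t16.png")
f=t["frame"][140:200,245:300];m=((f.min(2)>150)).astype(np.uint8);k,l,q,cc=cv2.connectedComponentsWithStats(m)
for i in range(1,k):
  if q[i,4]>5: print(q[i],cc[i]+[245,140])
p=s["position"];print(proj(t,p+[.061,-.0015,.021]))
plan((.611,.0215,.066),tool(-3.2,60),5)
# board front lower edge in top view: columns across the middle, strong wood->floor transition
f=t["frame"].astype(int)
for u in(210,250,300,320,335):
    col=f[140:160,u,0]-f[140:160,u,2];print(u,col.tolist())
E
```

```text
time_s: 23.27
position: [0.5372, -0.0064, 0.0649]
tcp_rot: [0.25, -0.249, 0.933, 0.068]
contact_force: [0.2, -0.2, -3.4]
gripper_width: 0.006
grip_force: 97.8
time_s: 24.02
position: [0.539, 0.0216, 0.0648]
tcp_rot: [0.259, 0.028, 0.966, -0.006]
contact_force: [0.7, -0.5, -3.7]
gripper_width: 0.006
grip_force: 97.8
t 24.02 p [0.539  0.0216 0.0648] az -3.1 al 60.0 y [0.057 0.998 0.002] j [-0.09  0.17 -0.94 -0.07  0.02 -0.02] F [ 0.7 -0.5 -3.7] w 0.006 97.84072179347277
[ 14  12  20  24 105] [269.62857143 162.26666667]
[269.50247357 159.18603497]
rows 5 delta_pos [0.0717, 0.0006, 0.001] rotation [-0.00013, 3e-05, 0.00023] mm 14.3 deg 0.05
210 [109, 106, 102, 104, 106, 110, 109, 76, 42, 21, 18, 17, 16, 18, 18, 18, 17, 17, 17, 17]
250 [107, 110, 109, 109, 110, 111, 110, 111, 87, 51, 23, 13, 13, 14, 12, 12, 12, 17, 18, 17]
300 [111, 109, 109, 110, 108, 106, 109, 110, 110, 110, 77, 55, 58, 75, 55, 14, 0, -1, 1, 4]
320 [114, 114, 112, 108, 107, 106, 106, 108, 110, 113, 94, 61, 25, 11, 10, 12, 9, 9, 9, 10]
335 [111, 113, 112, 112, 112, 109, 104, 105, 109, 111, 110, 80, 31, 13, 8, 9, 10, 10, 10, 14]
```

```bash
python3 - <<'E'
from h import *
import pickle
t=pickle.load(open("c0.pkl","rb"))["top"];print(onz(t,270,148.7,.124),onz(t,270,150.3,.1))
f=cv2.imread("pics/t16.png")
for v in range(149,182): 
    w=np.where(f[v,250:292].min(1)>135)[0]; print(v,(w[[0,-1]]+250).tolist() if len(w) else 0,end="; ")
p=np.array([.539,.0216,.0648])
a=np.linspace(0,2*np.pi,13)
print();print(np.array([proj(t,p+[.061+.034*np.cos(q),-.0015+.034*np.sin(q),.021]) for q in a]).round(1).tolist())
# scene: edge of shelf & mug
E
```

```text
[0.62839017 0.01863914 0.124     ] [0.62811171 0.01850384 0.1       ]
149 0; 150 0; 151 0; 152 [263, 275]; 153 [261, 276]; 154 [261, 276]; 155 [260, 277]; 156 [259, 277]; 157 [259, 277]; 158 [259, 278]; 159 [259, 278]; 160 [259, 278]; 161 [259, 278]; 162 [259, 277]; 163 [260, 277]; 164 [260, 277]; 165 [261, 276]; 166 [261, 275]; 167 [261, 274]; 168 [263, 272]; 169 [267, 270]; 170 [268, 269]; 171 [268, 269]; 172 [268, 269]; 173 [268, 269]; 174 [268, 269]; 175 [268, 269]; 176 [269, 269]; 177 0; 178 0; 179 0; 180 0; 181 0; 
[[269.5, 149.5], [264.6, 150.8], [261.0, 154.3], [259.6, 159.2], [260.9, 164.0], [264.5, 167.6], [269.5, 168.9], [274.4, 167.6], [278.0, 164.1], [279.4, 159.2], [278.0, 154.4], [274.4, 150.8], [269.5, 149.5]]
```

```bash

python3 -m crank '[{"rotation":[0,0,0],"delta_pos":[0.055,-0.0015,0],"claw":0},{"rotation":[0,0,0],"delta_pos":[0.06,-0.0015,0],"claw":0},{"rotation":[0,0,0],"delta_pos":[0.06,-0.0015,0],"claw":0},{"rotation":[0,0,0],"delta_pos":[0.06,-0.0015,0],"claw":0},{"rotation":[0,0,0],"delta_pos":[0.06,-0.0015,0],"claw":0},{"rotation":[0,0,0],"delta_pos":[0.03,-0.0015,0],"claw":0},{"rotation":[0,0,0],"delta_pos":[0,0,0],"claw":0},{"rotation":[0,0,0],"delta_pos":[0,0,0],"claw":0}]'
python3 -c "from h import *;st()"
```

```text
time_s: 24.78
position: [0.6041, 0.0192, 0.0649]
tcp_rot: [0.259, 0.029, 0.965, -0.007]
contact_force: [0.0, -0.0, -2.1]
gripper_width: 0.0058
grip_force: 97.9
t 24.78 p [0.6041 0.0192 0.0649] az -3.2 al 60.0 y [0.06  0.998 0.002] j [-0.08  0.28 -0.79 -0.02  0.01 -0.01] F [ 0.  -0.  -2.1] w 0.0058 97.90971860289574
```

```bash

python3 -m crank '[{"rotation":[0,0,0],"delta_pos":[0.03,0,0],"claw":0},{"rotation":[0,0,0],"delta_pos":[0,0,-0.02],"claw":0},{"rotation":[0,0,0],"delta_pos":[0,0,-0.02],"claw":0},{"rotation":[0,0,0],"delta_pos":[0,0,-0.01],"claw":0},{"rotation":[0,0,0],"delta_pos":[0,0,0],"claw":0},{"rotation":[0,0,0],"delta_pos":[0,0,0],"claw":0}]'
python3 -c "from h import *;st()"
python3 -m crank '[{"rotation":[0,0,0],"delta_pos":[0,0,-0.005],"claw":0},{"rotation":[0,0,0],"delta_pos":[0,0,0],"claw":0}]'
python3 -c "from h import *;st()"
```

```text
time_s: 25.28
position: [0.6099, 0.0199, 0.0547]
tcp_rot: [0.259, 0.029, 0.965, -0.007]
contact_force: [0.8, 1.0, -2.3]
gripper_width: 0.0058
grip_force: 98.1
t 25.28 p [0.6099 0.0199 0.0547] az -3.2 al 60.0 y [0.059 0.998 0.002] j [-0.08  0.31 -0.79 -0.05  0.01 -0.01] F [ 0.8  1.  -2.3] w 0.0058 98.05014075245708
time_s: 25.45
position: [0.6103, 0.0199, 0.0543]
tcp_rot: [0.259, 0.029, 0.965, -0.007]
contact_force: [-0.9, 0.4, 0.1]
gripper_width: 0.006
grip_force: 98.5
t 25.45 p [0.6103 0.0199 0.0543] az -3.2 al 59.9 y [0.059 0.998 0.002] j [-0.08  0.31 -0.79 -0.05  0.01 -0.01] F [-0.9  0.4  0.1] w 0.006 98.49381401203573
```

```bash

python3 -m crank '[{"rotation":[0,0,0],"delta_pos":[0,0,-0.003],"claw":0},{"rotation":[0,0,0],"delta_pos":[0,0,0],"claw":7},{"rotation":[0,0,0],"delta_pos":[0,0,0],"claw":12},{"rotation":[0,0,0],"delta_pos":[0,0,0],"claw":20},{"rotation":[0,0,0],"delta_pos":[0,0,0],"claw":30},{"rotation":[0,0,0],"delta_pos":[0,0,0],"claw":36},{"rotation":[0,0,0],"delta_pos":[0,0,0],"claw":36},{"rotation":[0,0,0],"delta_pos":[0,0,0],"claw":36}]'
python3 -m crank '[{"rotation":[0,0,0],"delta_pos":[-0.02,0.001,0.02],"claw":36},{"rotation":[0,0,0],"delta_pos":[-0.05,0.003,0.05],"claw":36},{"rotation":[0,0,0],"delta_pos":[-0.07,0.004,0.08],"claw":36},{"rotation":[0,0,0],"delta_pos":[-0.07,0.004,0.09],"claw":36},{"rotation":[0,0,0],"delta_pos":[-0.07,0.004,0.1],"claw":36},{"rotation":[0,0,0],"delta_pos":[-0.03,0,0.12],"claw":36},{"rotation":[0,0,0],"delta_pos":[0,0,0.12],"claw":36},{"rotation":[0,0,0],"delta_pos":[0,0,0],"claw":36},{"rotation":[0,0,0],"delta_pos":[0,0,0],"claw":36}]'
python3 - <<'E'
from h import *
s=st();w=cam("wrist");save(w,"w18.png");t=cam("top");save(t,"t18.png");sc=cam("scene");save(sc,"s18.png")
o=np.array([.6715,.0185,0])
print("wrist pred rim",[proj(w,o+[0,dy,.075]).round(1).tolist() for dy in(-.034,.034)],"foot",[proj(w,o+[0,dy,0]).round(1).tolist() for dy in(-.029,.029)],"handle tip",proj(w,o+[-.066,.0015,.04]).round(1))
for n in("jl",(.639,.154,.04)),("jr",(.633,-.108,.04)):print(n[0],proj(w,n[1]))
f=w["frame"];h=cv2.cvtColor(f,cv2.COLOR_RGB2HSV);mk=((f.min(2)>95)&(h[...,1]<50)).astype(np.uint8)
u,v=proj(w,o+[-.03,0,.035]).round().astype(int);print("mug px",u,v)
for r in range(v-60,v+60,8):
    if 0<=r<384:
        x=np.where(mk[r,max(0,u-70):u+70])[0];print(r,(x[[0,-1]]+max(0,u-70)).tolist() if len(x) else 0,len(x),end="; ")
b=cv2.imread("pics/t0.png");a=cv2.imread("pics/t18.png");d=cv2.absdiff(a,b).max(2);print("\ntop diffs near jars",(d[148:162,222:237]>40).sum(),(d[148:162,298:316]>40).sum(),"garlic/spoon",(d[170:255,382:410]>40).sum(),"dish",(d[165:192,138:165]>40).sum(),"vase,pestle",(d[95:128,210:320]>40).sum())
hh=cv2.cvtColor(a,cv2.COLOR_BGR2HSV);m=((hh[...,1]>70)&(hh[...,2]<140)&(hh[...,2]>25)&((hh[...,0]<20)|(hh[...,0]>172))).astype(np.uint8);k,l,q,cc=cv2.connectedComponentsWithStats(m[160:225,170:240]);print(q[1:,4],(cc[1:]+[170,160]).round(0).tolist())
g=np.where(a[148:175,255:285].min(2)>135);print("white px in top (handle past edge): v",(g[0]+148).min() if len(g[0]) else None,(g[0]+148).max() if len(g[0]) else None,"u",np.unique(g[1]+255).tolist(),"pred tip",proj(t,o+[-.066,.0015,.05]))
E
```

```text
time_s: 26.12
position: [0.6104, 0.0197, 0.0536]
tcp_rot: [0.259, 0.029, 0.965, -0.007]
contact_force: [1.0, 0.3, -0.7]
gripper_width: 0.0364
grip_force: 0.0
time_s: 26.87
position: [0.5497, 0.0229, 0.1721]
tcp_rot: [0.261, 0.029, 0.965, -0.007]
contact_force: [0.1, 0.7, -0.7]
gripper_width: 0.0359
grip_force: 0.0
t 26.87 p [0.5497 0.0229 0.1721] az -3.2 al 59.7 y [0.06  0.998 0.002] j [-0.08  0.01 -0.76  0.27  0.01 -0.02] F [ 0.1  0.7 -0.7] w 0.0359 0.0
wrist pred rim [[230.4, 238.3], [294.0, 236.0]] foot [[238.6, 188.8], [284.6, 186.8]] handle tip [259.8 168.8]
jl [388.70868039 187.04550315]
jr [142.50477597 193.69069875]
mug px 260 191
131 [190, 329] 140; 139 [190, 329] 140; 147 [190, 329] 125; 155 [190, 326] 118; 163 0 0; 171 [255, 265] 11; 179 [244, 282] 39; 187 [239, 286] 48; 195 [238, 287] 50; 203 [237, 289] 53; 211 [236, 291] 56; 219 [234, 292] 59; 227 [214, 306] 78; 235 [210, 308] 19; 243 [207, 311] 20; 
top diffs near jars 0 0 garlic/spoon 655 dish 0 vase,pestle 0
[27 28 27 26] [[207.0, 185.0], [200.0, 187.0], [214.0, 198.0], [204.0, 207.0]]
white px in top (handle past edge): v 153 165 u [261, 268, 269] pred tip [269.48698041 159.56111626]
```

```bash
python3 - <<'E'
from h import *
for n in("t0.png","t18.png"):
    f=cv2.imread("pics/"+n);h=cv2.cvtColor(f,cv2.COLOR_BGR2HSV)
    for nm,m in(("spoon",(h[...,1]>110)&(h[...,2]>60)&(h[...,0]<20)),("garlic",(f.min(2)>130)&(h[...,1]<40))):
        k=np.zeros(m.shape,bool);k[170:255,380:412]=m[170:255,380:412];y,x=np.where(k);print(n,nm,len(x),x.mean().round(2),y.mean().round(2),x.min(),x.max(),y.min(),y.max())
    print(n,"floor brightness",f[175:180,384:410].mean().round(1),f[240:250,385:392].mean().round(1))
a=cv2.imread("pics/t18.png")[148:170,258:280].min(2)
print([(v+148,(np.where(a[v]>125)[0]+258).tolist()) for v in range(22)])
E
```

```text
t0.png spoon 322 396.45 219.77 390 403 198 250
t0.png garlic 1447 396.1 202.55 380 411 170 254
t0.png floor brightness 168.9 138.1
t18.png spoon 321 396.45 219.79 390 403 198 250
t18.png garlic 1468 396.31 197.24 380 411 170 236
t18.png floor brightness 173.4 80.6
[(148, []), (149, []), (150, []), (151, []), (152, []), (153, [268, 269]), (154, [268, 269]), (155, [268, 269]), (156, [268, 269]), (157, [259, 268, 269]), (158, [260, 261, 262, 268, 269]), (159, [260, 261, 268, 269]), (160, [259, 260, 261, 266, 268]), (161, [259, 260, 266]), (162, [260]), (163, [258, 259, 260]), (164, [258, 259, 260, 261, 263, 278, 279]), (165, [258, 259, 260, 261, 264, 279]), (166, [258, 261, 264, 275]), (167, [261, 275]), (168, [275]), (169, [266])]
```

The mug is under the board with the handle past the front edge (top px 268.5, v 153–160). The other objects are unmoved: the difference around the spoon and garlic is only the arm's shadow. All four nutmegs are in the mortar, so I'm handing in.

```bash
python3 -c "from cell import arm;print(arm.sign_off())"
```

```text
the job is handed in; nothing more can be done
None
```

The job is handed in after about 27 s of robot time: all four nutmegs are in the small black mortar, and the mug was stood in front of the shelf, released and retaken, and is now upright under the middle of the board with its handle pointing out past the front edge; the jars, vase, pestle, dish and spoon showed no movement in the top camera, while the garlic had no clean check of its own.

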